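Open the spring shutter and press the terminal block flush

TASK

Push the screwdriver's shaft into the small release hole in the left side of the grey nest until the shutter springs fully open, then take the screwdriver out and lay it down flat on the bench, clear of the nest. Then set the terminal block that fits the uncovered recess into it and press it all the way down until its top is flush with the top of the nest, and let go.

Things in the scene. Friction and masses are not known exactly. Their poses are not given: they have to be found in the camera images.
- nest: Grey metal nest fixed to the bench, 44 mm high. Origin: on the bench under the centre of its recess, z up. It spans x -80..+62, y -40..+128 mm. Low aluminium rails along y, 8 mm high, stand on its top at x = -57 and +57 mm, a rubber end stop of that height at y = +125 mm. The recess under the shutter is 96 mm (x) by 49 mm (y) and 36 mm deep, floor at z = 8 mm
- recess_mouth (a point): Centre of the recess's mouth, 44 mm above the bench, axes as the nest's. A leaf spring, 50 mm long, bulges up to 4.5 mm from each long wall 2 to 23 mm below the mouth, sloping inwards going down: a block set in stops about 22 mm proud and must be kept level and pushed down, about 8 N over the first 6 mm, then 2 to 5 N; the leaves yield, then hold it by friction wherever it is left
- release_hole (a point): Centre of the round release hole's mouth, 16 mm wide, in the nest's flat side (nest x = -80 mm, y = 0), 26 mm above the bench; axes as the nest's: the hole runs along the nest's +x. The latch's spring plunger lies 14 mm inside; pushing it 7 mm farther (2 to 3 N) trips it, and it stops hard after 12 mm (26 mm from the mouth)
- shutter (a joint): Flat aluminium shutter over the recess, 106 x 58 x 5 mm, top 49 mm above the bench with a low ridge to 52 mm. 0 = shut and latched, 0.09 m = fully open: once tripped it slides by its own spring to the nest's +y within about a second and stays, its near edge then 61 mm to the +y side of the recess centre
- screwdriver: Yellow-handled screwdriver, 163 mm long, lying on the bench. Origin: middle of its length, on its underside; the handle (24 mm wide, 24 mm high) reaches from y = -5 to +81 mm, the straight steel shaft (6 mm thick, axis 11.5 mm above the underside) from y = -5 to -81 mm, so it points along its own -y
- screwdriver_tip (a point): Free end of the screwdriver's shaft, on its axis; axes as the screwdriver's
- short_block: Black terminal block, 90 x 44 x 36 mm (x, y, z) with two rows of five brass screws flush in its flat top and a 4 mm chamfer round its foot; 0.18 kg. This one fits the recess, 2.5 to 3 mm clear on every side, either way round. Origin: centre of its underside, z up, x along its length
- short_block_top (a point): Centre of the short block's flat top, 36 mm above its underside; axes as the block's
- long_block: Black terminal block like the other but longer, 114 x 44 x 36 mm, two rows of six brass screws; too long for the recess. Origin: centre of its underside, x along its length. One block stands at the near right of the nest, the other far to its left; which is which changes
There are look-alikes about, which are no part of the job. What is shaped like the short_block but blue or red is not meant.

How it is judged:
By the outcome, as a careful person would: the job done as asked, in the order asked, and still so for the second after the job is handed in, with the robot touching nothing.
It also fails if it takes over 67 s, if anything falls off the work surface, if the arm or the gripper's body presses on something with over 40 N, if the wrist force passes 120 N, or if a joint passes its speed limit or range.

ROBOT

A 6-joint arm with a two-finger parallel gripper is mounted at the origin on a cart in front of the work surface, level with it; the furniture and walls round the work are solid. World frame = base frame: x ahead of the robot, y to its left, z up, the work surface at z = 0. Lengths are in m, angles in degrees, forces in N, time in s.
With the tool pointing down it reaches from about 0.3 to 0.875 m from the base axis. Payload 6.4 kg.
Tool frame: the origin (TCP) lies between the finger pads; the fingertips stand 14 mm ahead of it and the grasp point (between the pads) lies 5 mm behind it (r.tips_ahead is the distance from the TCP to the fingertips, in m); x points along the fingers, y is the direction in which the jaws open and shut, and the axes are right-handed (so a half turn about x gives the same grasp; the last joint's range is limited). The gripper opens to 85 mm and grips with 20 to 120 N. Pads are 22 mm wide; open, the fingers measure 114 mm over their backs; the gripper's body (76 mm by 85 mm) begins 54 mm behind the grasp point. The pads swing forward as they close: fully open they stand 13 mm farther back than shut.
Start: joints at [-86.534, 10.359, 92.074, -0, 77.567, -11.82], TCP at [0.152, -0.555, 0.245] pointing down, gripper open.
Joint ranges: [-171.53, 171.53], [-51.25, 118.39], [17.06, 147.69], [-65.23, 245.23], [0, 150.52], [-178.68, 178.68]. Speed limits (degrees/s): [147.25, 147.25, 172.46, 180, 180, 180].

INTERFACE

Orientations are given as [roll, pitch, yaw] about the fixed x, y, z axes, in that order (R = Rz(yaw) Ry(pitch) Rx(roll)).
In Python, from plant import r gives the robot as it stands.
- The arm moves only by the tool send_rows, never from a script. Its argument "targets" is a list of rows, each a list of 7 numbers: the shift along the tool's x, y, z scaled (see below), then the turn, a rotation vector about the tool's x, y, z scaled (see below), then the opening, from 0 (shut) to 1 (fully open). In form: [[x, y, z, rx, ry, rz, jaw], ...]. A call has 1 to 12 rows; each row shifts and turns the pose as measured when the row begins, along the tool's axes as they then stand; what a row does not reach is not made up. The controller multiplies each number of a shift by 0.04 m and each number of a turn by 6 degrees. A row lasts 1/12 s, in which the tool goes at most 41.7 mm and 7.16 degrees, less where a joint would pass 70% of its speed; a pose out of reach is approached as far as the arm can. A call with a number of a shift or a turn outside -1 to 1 is refused whole. A call with a gripper value outside its range is refused whole. The fingers move at their own pace and stop on an object; "force" is the grip in N (left out, the last holds). Time passes only in rows, so rows that do not move let the fingers close. It gives the time, the measured TCP pose, the force and the opening at its end, in the units of the state.
- r.state(): the state, without advancing time (a new reading comes with each control period).
- r.get_image(name): name is "side" or "top"; returns the picture (384x512x3 uint8, red, green, blue); there is no depth.
- r.camera_model(name): a dict with "vfov" (degrees; the focal length in pixels is half the picture's height over the tangent of half this angle, whatever the lens; pixels are square), "cx", "cy" (the principal point, pixels), "xyz" and "attitude" of the camera in the world. Camera axes: x right, y down, z forward; pixel columns grow to the right and rows downward; lengths in m; the calibration is good to about 2 mm. A picture is of the moment at which its call begins. camera_model takes no time and is no camera call.
- r.job_done(): hands the job in, once; it reports no verdict.
The state is a dict: "clock": time; "joint_pos": joint angles; "qd": joint speeds; "joint_torque": joint torques, N m; "tool_pos": TCP position; "ee_rot": TCP orientation; "ft_force": force on the tool from outside, world axes, zero at the start; "ft_torque": the same for the moment, N m; "width": finger opening in m.
Only numpy, scipy, OpenCV 4.12 (cv2) and the standard library are available. Lean on these libraries where they do the work, as an engineer would, in place of code of your own. Each camera call takes 0.05 s, during which the arm holds its last target.

## Working session

There is one attempt and no reset: what is moved stays moved. The work goes in short steps, Python scripts to look and compute and a tool call to move; the robot and the scene stay as the last step left them, time stands still between calls to the robot, and variables do not carry over. Pictures are saved under pics/ and viewed, and the job is handed in when it is done.

Besides the shell and the picture viewer there is one more tool, called as name(argument=value, ...) on one line, values as JSON. send_rows: Moves the arm, as the interface text tells. Shifts and turns lie within -1 to 1; 1 stands for 0.04 m of shift or 6 degrees of turn. Its arguments: {"type":"object","properties":{"targets":{"type":"array","items":{"type":"array","items":{"type":"number","minimum":-1,"maximum":1}}},"force":{"type":"number"}},"required":["targets"]}

```bash
ls; mkdir -p pics; python3 - <<'E'
from plant import r
import cv2
print(r.state())
for n in("side","top"):
    im=r.get_image(n); cv2.imwrite(f"pics/{n}0.png",im[:,:,::-1]); print(n,r.camera_model(n))
E
```

```text
pics
{'clock': 0.0, 'joint_pos': array([-8.65322348e+01,  1.04025498e+01,  9.21317833e+01,  6.78608718e-04,
        7.75655014e+01, -1.18204111e+01]), 'qd': array([-0.06281607, -0.0492474 , -0.08266738,  0.04165688,  0.04107619,
       -0.0184474 ]), 'joint_torque': array([-8.03264684e-04, -4.44864857e+01, -3.51347065e+01, -3.11924559e-04,
        8.99111910e-03, -3.20766922e-06]), 'tool_pos': array([ 0.15159804, -0.55411816,  0.2443766 ]), 'ee_rot': array([-102.20058199,   89.90016328,   93.08744763]), 'ft_force': array([ 0.22480309, -0.16437041,  0.293978  ]), 'ft_torque': array([0.0246742 , 0.02736723, 0.03162152]), 'width': 0.08568615333037213}
side {'vfov': 54.52205433686969, 'cx': 256.5328067739165, 'cy': 191.77017894456043, 'xyz': array([-0.03957799,  0.82589882,  0.72353385]), 'attitude': array([-127.03539117,    0.4599465 , -146.04971971])}
top {'vfov': 53.49821681600628, 'cx': 260.89053121802226, 'cy': 191.5387743326192, 'xyz': array([0.38129799, 0.11970057, 1.10444471]), 'attitude': array([-174.97248406,   -1.9154208 ,  -91.31959722])}
```

View pics/side0.png

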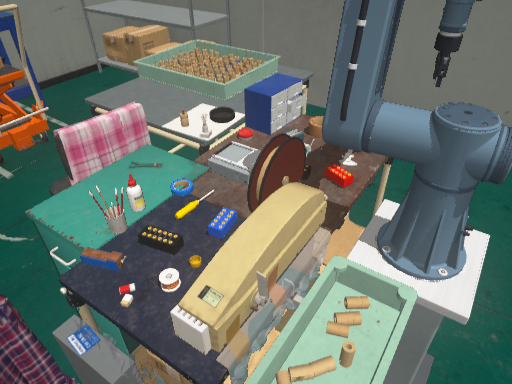

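View pics/top0.png

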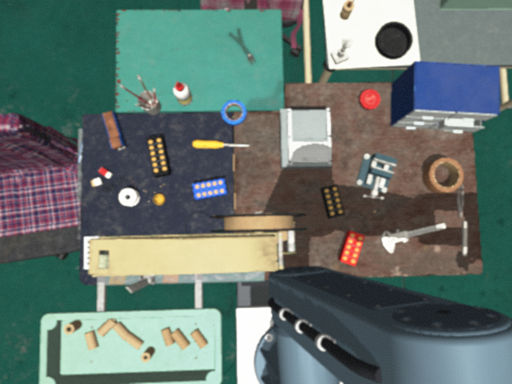

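```bash
python3 - <<'E'
import cv2
t=cv2.imread("pics/top0.png"); s=cv2.imread("pics/side0.png")
f=lambda im,x,y,w,h,k,n: cv2.imwrite(n,cv2.resize(im[y:y+h,x:x+w],None,fx=k,fy=k,interpolation=cv2.INTER_CUBIC))
f(t,130,80,270,190,2.9,"pics/c1.png")
f(t,180,95,160,120,5,"pics/c2.png")
f(s,120,120,250,180,3.2,"pics/c3.png")
E
```

```text
(no output)
```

View pics/c1.png

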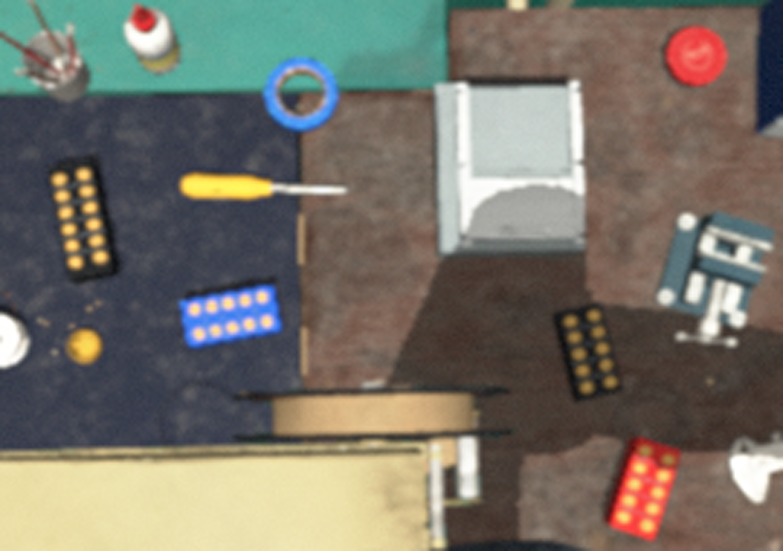

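View pics/c2.png

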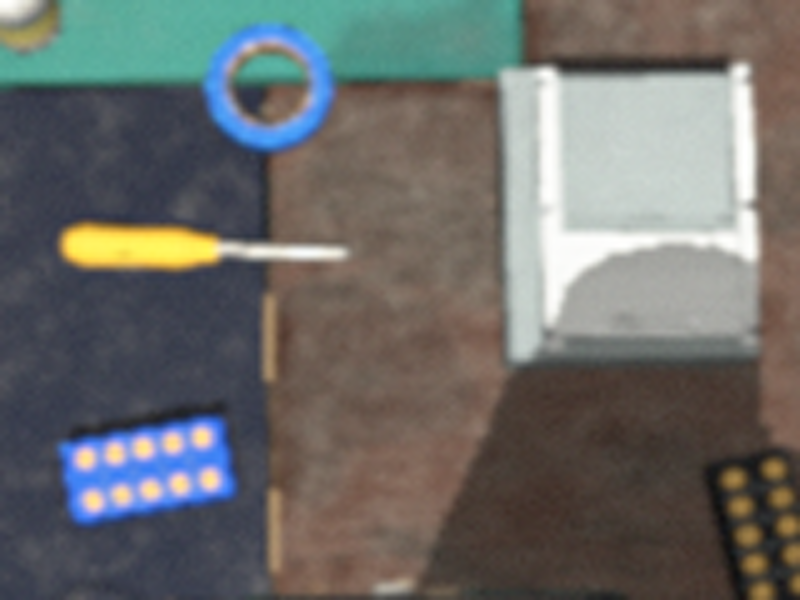

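View pics/c3.png

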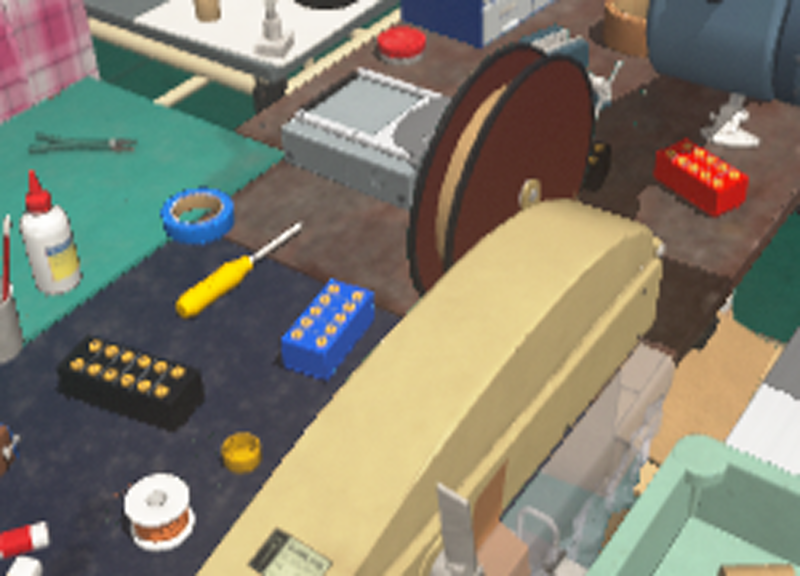

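```bash
cat > h.py <<'E'
import numpy as np, cv2
from scipy.spatial.transform import Rotation as Ro
from scipy.optimize import least_squares
from plant import r
def cam(n):
    m=r.camera_model(n); f=192/np.tan(np.radians(m['vfov']/2))
    R=Ro.from_euler('xyz',m['attitude'],degrees=True).as_matrix()
    return f,m['cx'],m['cy'],np.array(m['xyz']),R
C={n:cam(n) for n in("top","side")}
def proj(n,P):
    f,cx,cy,t,R=C[n]; p=(np.atleast_2d(P)-t)@R
    return np.c_[cx+f*p[:,0]/p[:,2],cy+f*p[:,1]/p[:,2]]
def back(n,uv,z):
    f,cx,cy,t,R=C[n]; uv=np.atleast_2d(uv); d=np.c_[(uv[:,0]-cx)/f,(uv[:,1]-cy)/f,np.ones(len(uv))]@R.T
    return t+d*((z-t[2])/d[:,2])[:,None]
def T(pose,P):
    x,y,a=pose; a=np.radians(a); P=np.atleast_2d(P)
    return np.c_[x+np.cos(a)*P[:,0]-np.sin(a)*P[:,1], y+np.sin(a)*P[:,0]+np.cos(a)*P[:,1],P[:,2]]
def shot(n,name):
    im=r.get_image(n); cv2.imwrite(f"pics/{name}.png",im[:,:,::-1]); return im[:,:,::-1]
def crop(im,x,y,w,h,k,name,interp=cv2.INTER_CUBIC):
    cv2.imwrite(f"pics/{name}.png",cv2.resize(im[y:y+h,x:x+w],None,fx=k,fy=k,interpolation=interp))
def draw(im,n,pose,segs,x,y,w,h,k,name):
    o=cv2.resize(im[y:y+h,x:x+w],None,fx=k,fy=k,interpolation=cv2.INTER_CUBIC)
    for a,b in segs:
        q=(proj(n,T(pose,np.array([a,b])))-[x,y]+.5)*k-.5
        cv2.line(o,tuple(map(int,q[0]*16)),tuple(map(int,q[1]*16)),(0,0,255),1,cv2.LINE_AA,4)
    cv2.imwrite(f"pics/{name}.png",o)
def fit(views,pose,rng=4,it=8):
    """views: list of (name,img,segs)"""
    pose=np.array(pose,float)
    for k in range(it):
        obs=[]
        w=rng if k<4 else max(1.5,rng/2)
        for n,im,segs in views:
            g=cv2.GaussianBlur(im,(0,0),.7).astype(np.float32)
            for a,b in segs:
                a,b=np.array(a,float),np.array(b,float)
                for s in np.linspace(.06,.94,25):
                    P=a+(b-a)*s; q=proj(n,T(pose,[P,P+(b-a)*.01])); d=q[1]-q[0]; d/=np.linalg.norm(d); nn=np.array([-d[1],d[0]])
                    o=np.arange(-w,w+.01,.25); pts=(q[0]+o[:,None]*nn).astype(np.float32)
                    v=cv2.remap(g,pts[:,0][None],pts[:,1][None],cv2.INTER_LINEAR)[0]
                    gr=np.abs(np.gradient(v,axis=0)).sum(1); i=gr.argmax()
                    if gr[i]<6 or i in(0,len(o)-1): continue
                    y0,y1,y2=gr[i-1:i+2]; off=o[i]+.25*.5*(y0-y2)/(y0-2*y1+y2-1e-9)
                    obs.append((n,P,q[0]+off*nn,nn))
        def res(p): return np.array([ (proj(n,T(p,P))[0]-u)@nn for n,P,u,nn in obs])
        s=least_squares(res,pose,loss='soft_l1',f_scale=.3,x_scale=[.01,.01,5]); pose=s.x
    rr=res(pose); return pose,len(obs),np.sqrt(np.median(rr**2))
def box(x0,x1,y0,y1,z):
    c=[(x0,y0,z),(x1,y0,z),(x1,y1,z),(x0,y1,z)]; return [(c[i],c[(i+1)%4]) for i in range(4)]
E
python3 - <<'E'
from h import *
t=cv2.imread("pics/top0.png"); s=cv2.imread("pics/side0.png")
c2=lambda u,v:((np.array([u,v])+.5)/5-.5+[180,95])
for nm,p,z in [("nestTL",c2(501,70),.044),("nestBL",c2(507,362),.044),("nestBR",c2(757,358),.044),("tip",c2(348,252),.0115),("butt",c2(62,245),.0115)]:
    print(nm,p,back("top",p,z)[0])
E
```

```text
nestTL [279.8 108.6] [0.7104013  0.02260427 0.044     ]
nestBL [281. 167.] [0.5420358  0.02382793 0.044     ]
nestBR [331.  166.2] [ 0.54178074 -0.11805387  0.044     ]
tip [249.2 145. ] [0.61323579 0.11184526 0.0115    ]
butt [192.  143.6] [0.61998751 0.27733187 0.0115    ]
```

```bash
python3 - <<'E'
from h import *
t=cv2.imread("pics/top0.png"); s=cv2.imread("pics/side0.png")
nt=box(-.08,.062,-.04,.128,.044)
ns=[nt[0],nt[3],((-.08,-.04,0),(-.08,.128,0))]
init=(.582,-.056,-90)
for v in ([("top",t,nt)],[("side",s,ns[1:])],[("top",t,nt),("side",s,ns[1:])]):
    print("nest",fit(v,init))
pn=fit([("top",t,nt),("side",s,ns[1:])],init)[0]
pt=fit([("top",t,nt)],init)[0]
draw(t,"top",pt,nt,260,95,90,90,6.5,"n_t"); draw(s,"side",pt,ns+[((-.08,.0,.018),(-.08,0,.034)),((-.08,-.008,.026),(-.08,0.008,.026))],200,130,80,70,8,"n_s")
# short block
c1=lambda u,v:((np.array([u,v])+.5)/2.9-.5+[130,80])
ctr=back("top",c1(588,352),.036)[0]; print(ctr)
sb=box(-.045,.045,-.022,.022,.036)
e=back("top",[c1(570,320),c1(605,382)],.036); d=e[1]-e[0]; a=np.degrees(np.arctan2(d[1],d[0])); print(a)
f=fit([("top",t,sb)],(ctr[0],ctr[1],a),3); print("short",f)
draw(t,"top",f[0],sb,310,175,50,50,10,"sb")
lb=box(-.057,.057,-.022,.022,.036)
ctr=back("top",c1(82,219),.036)[0]
e=back("top",[c1(72,165),c1(92,275)],.036); d=e[1]-e[0]; a=np.degrees(np.arctan2(d[1],d[0]))
f=fit([("top",t,lb)],(ctr[0],ctr[1],a),3); print("long",f)
E
```

```text
nest (array([ 5.81875520e-01, -5.79564590e-02, -9.03560098e+01]), 100, np.float64(0.3891154686863976))
nest (array([-1.98896250e+00, -5.60993776e-02, -9.00105043e+01]), 0, np.float64(nan))
nest (array([ 5.81887038e-01, -5.78869558e-02, -9.02579093e+01]), 125, np.float64(0.3485117149757173))
[ 0.4434215  -0.12001364  0.036     ]
-152.44164373199237
short (array([ 4.43733219e-01, -1.16694230e-01, -1.69490898e+02]), 79, np.float64(0.2570204146668235))
long (array([   0.57668239,    0.36891499, -162.70860722]), 73, np.float64(0.7022815824382417))
  return _methods._mean(a, axis=axis, dtype=dtype,
  ret = ret.dtype.type(ret / rcount)
```

View pics/n_t.png

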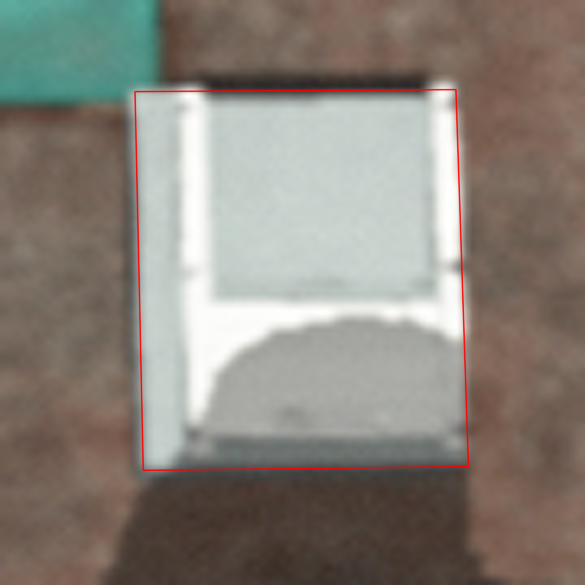

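View pics/n_s.png

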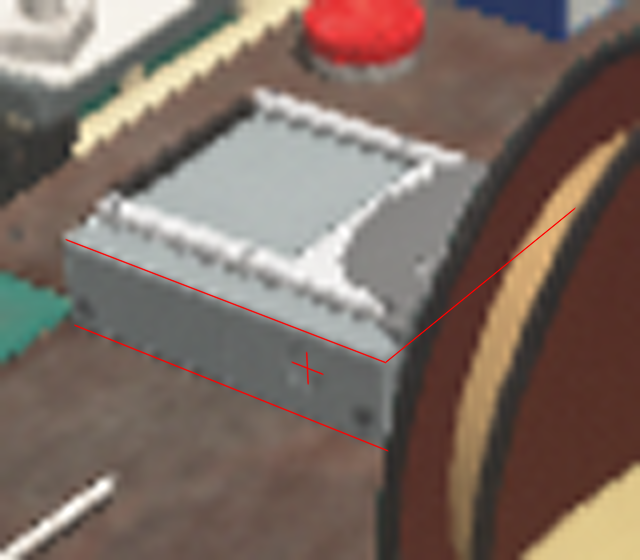

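View pics/sb.png

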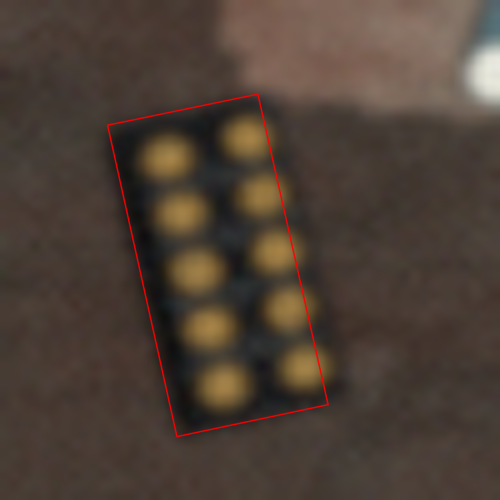

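```bash
python3 - <<'E'
from h import *
t=cv2.imread("pics/top0.png"); s=cv2.imread("pics/side0.png")
b=box(-.08,.062,-.04,.128,.0); u=box(-.08,.062,-.04,.128,.044)
nt=[b[0],b[3],u[1]]
ns=[u[3],b[3],((-.08,.128,0),(-.08,.128,.044))]
init=(.585,-.056,-89)
for v in ([("top",t,nt)],[("side",s,ns)],[("top",t,nt),("side",s,ns)]):
    print("nest",fit(v,init,3))
pn=fit([("top",t,nt),("side",s,ns)],init,3)[0]
rails=[((x,-.04,.044),(x,.128,.044)) for x in(-.057,.057)]+box(-.048,.048,-.0245,.0245,.044)
draw(t,"top",pn,b+u+rails,260,95,90,90,6.5,"n_t2"); draw(s,"side",pn,b+u+rails+[((-.08,.0,.018),(-.08,0,.034)),((-.08,-.008,.026),(-.08,0.008,.026))],200,130,80,70,8,"n_s2")
hsv=cv2.cvtColor(t,cv2.COLOR_BGR2HSV)
m=cv2.inRange(hsv,(8,90,70),(30,255,255))
for nm,(x,y,w,h) in dict(short=(318,178,30,45),sdr=(185,130,50,30)).items():
    g=t[y:y+h,x:x+w].astype(float); wt=np.clip(g[:,:,2]-g[:,:,0]-25,0,None)
    yy,xx=np.mgrid[y:y+h,x:x+w]; c=np.array([(wt*xx).sum(),(wt*yy).sum()])/wt.sum()
    d=np.c_[(xx-c[0]).ravel(),(yy-c[1]).ravel()]; cv=(d*wt.reshape(-1,1)).T@d; ev,V=np.linalg.eigh(cv); ax=V[:,1]
    z=.036 if nm=="short" else .012
    P=back("top",[c,c+ax*10],z); dd=P[1]-P[0]
    print(nm,c,P[0],np.degrees(np.arctan2(dd[1],dd[0])),ev/wt.sum())
E
```

```text
nest (array([ 5.90034010e-01, -6.04481459e-02, -8.96618153e+01]), 73, np.float64(0.43832288727683993))
nest (array([ 5.84116229e-01, -5.75747677e-02, -8.97722561e+01]), 43, np.float64(0.12792466601544433))
nest (array([ 5.89159945e-01, -6.00356024e-02, -8.99164970e+01]), 118, np.float64(0.48515617181722376))
short [334.30311483 197.64342166] [ 0.45297061 -0.12573264  0.036     ] 171.59523637285153 [ 26.85710119 111.61494602]
sdr [207.42545112 144.05282824] [0.61784321 0.2328095  0.012     ] 84.3840615189283 [ 6.47993212 80.0575759 ]
```

View pics/n_t2.png

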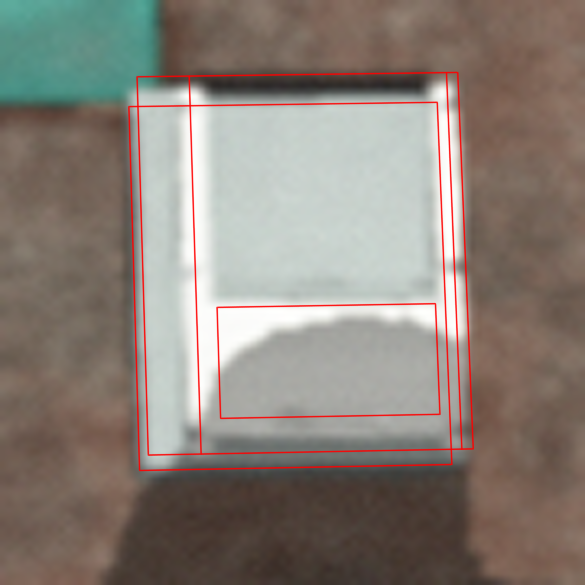

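View pics/n_s2.png

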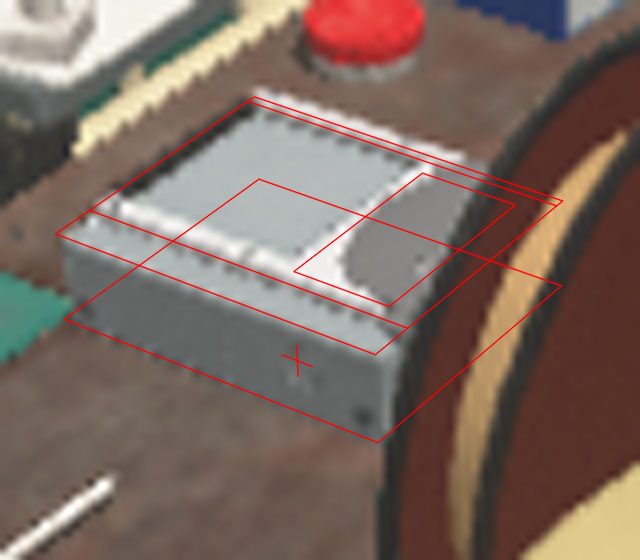

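```bash
python3 - <<'E'
from h import *
s=cv2.imread("pics/side0.png")
c=s[150:192,203:255].astype(float); c=np.clip((c-40)*1.8,0,255).astype(np.uint8)
cv2.imwrite("pics/hz.png",cv2.resize(c,None,fx=14,fy=14,interpolation=cv2.INTER_CUBIC))
p=(.5841,-.0576,-89.8)
print((proj("side",T(p,[[-.08,0,.026],[-.08,-.008,.026],[-.08,.008,.026],[-.08,0,.034]]))-[203,150]+.5)*14)
E
```

```text
[[490.25480351 363.22424143]
 [517.76062252 373.75885356]
 [462.90858551 352.75075582]
 [488.93491171 335.14503793]]
```

View pics/hz.png

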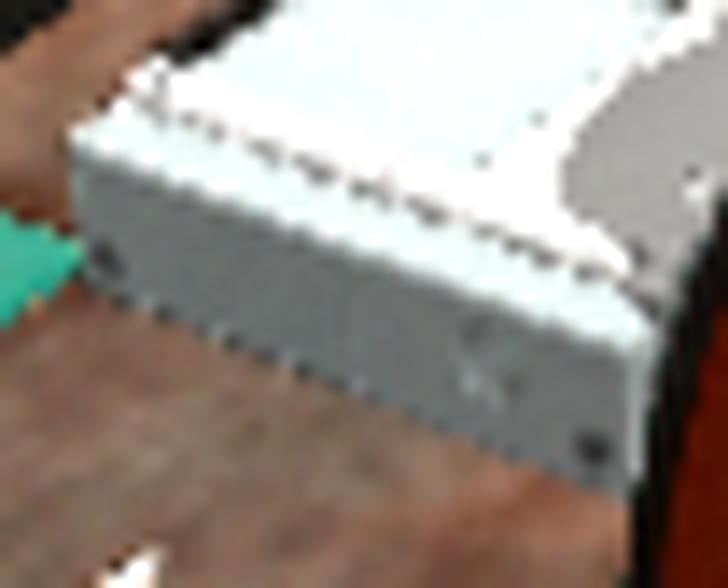

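```bash
cat >> h.py <<'E'
def tool():
    s=r.state(); return np.array(s['tool_pos']),Ro.from_euler('xyz',s['ee_rot'],degrees=True),s
def plan(pos,rot,jaw,dmax=.04,amax=6.,gain=1.0,dec=3,start=None):
    """print rows to go from current pose to pos/rot (Rotation)"""
    p,R,s=tool()
    if start: p,R=start
    pos=np.array(pos,float); dv=(R.inv()*rot).as_rotvec(degrees=True); 
    n=int(np.ceil(max(np.linalg.norm(pos-p)/dmax,np.linalg.norm(dv)/amax,1e-9)-1e-6)); n=max(n,1)
    rows=[]
    for k in range(n):
        rem=n-k; d=R.inv().apply((pos-p)/rem); w=(R.inv()*rot).as_rotvec(degrees=True)/rem
        row=np.r_[np.round(d/.04,dec),np.round(w/6,dec),jaw]; rows.append(row)
        p=p+R.apply(row[:3]*.04); R=R*Ro.from_rotvec(row[3:6]*6,degrees=True)
    print(n,"rows"); print("["+",".join("["+",".join(f"{v:g}" for v in q)+"]" for q in rows)+"]"); return p,R
def down(yaw):
    """tool x down, tool y at heading yaw (deg) in the world"""
    a=np.radians(yaw); x=np.array([0,0,-1.]); y=np.array([np.cos(a),np.sin(a),0]); return Ro.from_matrix(np.c_[x,y,np.cross(x,y)])
def st():
    p,R,s=tool(); M=R.as_matrix()
    print("t",round(s['clock'],2),"p",np.round(p*1000,1),"x",np.round(M[:,0],3),"yhead",round(np.degrees(np.arctan2(M[1,1],M[0,1])),2),"F",np.round(s['ft_force'],1),"w",round(s['width']*1000,1),"q",np.round(s['joint_pos'],1))
E
python3 - <<'E'
from h import *
print([a for a in dir(r) if a[0]!='_'], r.tips_ahead); st()
t=cv2.imread("pics/top0.png"); s=cv2.imread("pics/side0.png")
crop(t,185,130,75,30,10,"sd_t"); crop(s,165,180,60,50,12,"sd_s")
E
```

```text
['Unreachable', 'camera_model', 'get_image', 'job_done', 'state', 'tips_ahead'] 0.014
t 0.1 p [ 151.6 -554.2  244.5] x [-0.     0.002 -1.   ] yhead -74.71 F [-0.2 -0.2  0.4] w 85.6 q [-86.5  10.4  92.1   0.   77.6 -11.8]
```

View pics/sd_t.png

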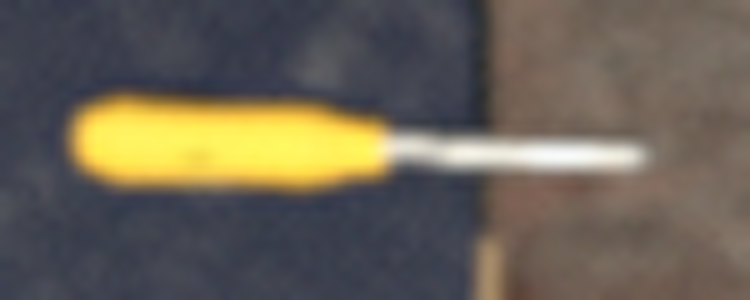

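View pics/sd_s.png

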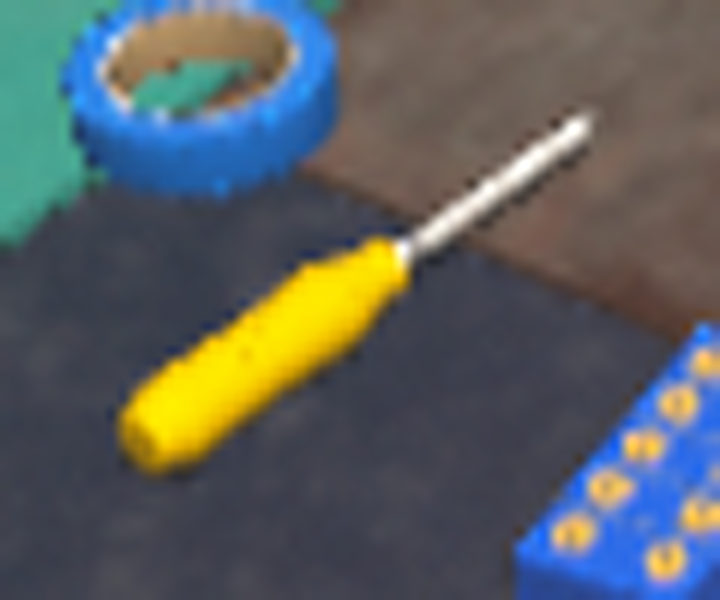

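```bash
python3 - <<'E'
from h import *
tip=[back("top",(249.05,145.05),.0115)[0],back("side",(213.5,189.5),.0115)[0]]
butt=[back("top",(191.75,143.55),.0115)[0],back("side",(176.2,216.8),.012)[0]]
print(tip,butt)
for a,b in zip(tip,butt):
    d=b-a; print(np.linalg.norm(d),np.degrees(np.arctan2(d[1],d[0]))-90, (a+b)/2)
E
```

```text
[array([0.61309512, 0.11228451, 0.0115    ]), array([0.61412698, 0.1120153 , 0.0115    ])] [array([0.62014589, 0.27805078, 0.0115    ]), array([0.62000368, 0.27632178, 0.012     ])]
0.165916152953599 -2.4355736763949807 [0.61662051 0.19516764 0.0115    ]
0.16441230098541476 -2.0484061483560936 [0.61706533 0.19416854 0.01175   ]
```

```bash
python3 - <<'E'
from h import *
a=plan((.45,-.38,.30),down(-50),1)
b=plan((.60,-.08,.28),down(-22),1,start=a)
c=plan((.6184,.2305,.18),down(-2.2),1,start=b)
E
```

```text
9 rows
[[-0.154,-0.248,-0.927,-0.458,-0.001,0.002,1],[-0.154,-0.204,-0.938,-0.458,-0.001,0.001,1],[-0.154,-0.158,-0.947,-0.458,-0.001,0.002,1],[-0.154,-0.113,-0.953,-0.457,-0.001,0.002,1],[-0.154,-0.067,-0.957,-0.458,-0,0.001,1],[-0.154,-0.021,-0.96,-0.457,-0.001,0.002,1],[-0.154,0.025,-0.959,-0.458,-0,0.001,1],[-0.154,0.071,-0.957,-0.457,-0.001,0.002,1],[-0.153,0.117,-0.953,-0.458,-0,0.001,1]]
9 rows
[[0.056,-0.371,-0.855,-0.519,-0,0,1],[0.055,-0.324,-0.874,-0.518,-0,0,1],[0.056,-0.276,-0.89,-0.519,-0,0,1],[0.055,-0.227,-0.904,-0.518,-0,0,1],[0.056,-0.177,-0.914,-0.519,-0,0,1],[0.055,-0.128,-0.923,-0.518,-0,0,1],[0.056,-0.077,-0.928,-0.519,-0,0,1],[0.055,-0.027,-0.931,-0.518,-0,0,1],[0.056,0.024,-0.932,-0.519,-0,0,1]]
9 rows
[[0.278,-0.276,-0.819,-0.367,-0,-0,1],[0.278,-0.244,-0.829,-0.367,-0,-0,1],[0.278,-0.212,-0.838,-0.367,-0,-0,1],[0.278,-0.18,-0.845,-0.366,-0,-0,1],[0.278,-0.147,-0.851,-0.367,-0,-0,1],[0.278,-0.114,-0.856,-0.366,-0,-0,1],[0.277,-0.081,-0.86,-0.367,-0,-0,1],[0.278,-0.048,-0.863,-0.366,-0,-0,1],[0.277,-0.016,-0.864,-0.367,-0,-0,1]]
```

send_rows(targets=[[-0.15, -0.25, -0.93, -0.46, 0, 0, 1], [-0.15, -0.2, -0.94, -0.46, 0, 0, 1], [-0.15, -0.16, -0.95, -0.46, 0, 0, 1], [-0.15, -0.11, -0.95, -0.46, 0, 0, 1], [-0.15, -0.07, -0.96, -0.46, 0, 0, 1], [-0.15, -0.02, -0.96, -0.46, 0, 0, 1], [-0.15, 0.02, -0.96, -0.46, 0, 0, 1], [-0.15, 0.07, -0.96, -0.46, 0, 0, 1], [-0.15, 0.12, -0.95, -0.46, 0, 0, 1]])

```text
clock: 0.85
tool_pos: [0.4532, -0.3734, 0.2945]
ee_rot: [-100.7, 89.3, 119.6]
ft_force: [-0.4, -1.0, -0.5]
width: 0.0852
```

```bash
python3 - <<'E'
from h import *
st()
b=plan((.60,-.08,.28),down(-22),1)
E
```

```text
t 0.85 p [ 453.2 -373.4  294.5] x [-0.006  0.01  -1.   ] yhead -49.65 F [-0.4 -1.  -0.5] w 85.2 q [-51.1  10.2  86.5   0.1  83.9  -1.5]
9 rows
[[0.046,-0.357,-0.838,-0.512,-0.005,0.011,1],[0.045,-0.311,-0.856,-0.512,-0.005,0.011,1],[0.045,-0.265,-0.872,-0.512,-0.005,0.011,1],[0.044,-0.218,-0.885,-0.512,-0.005,0.011,1],[0.043,-0.17,-0.895,-0.512,-0.005,0.012,1],[0.043,-0.122,-0.903,-0.512,-0.005,0.011,1],[0.042,-0.074,-0.908,-0.512,-0.006,0.012,1],[0.041,-0.025,-0.911,-0.513,-0.005,0.011,1],[0.041,0.024,-0.91,-0.512,-0.006,0.012,1]]
```

Tracking is good.

send_rows(targets=[[0.04, -0.36, -0.84, -0.51, 0, 0.01, 1], [0.04, -0.31, -0.86, -0.51, 0, 0.01, 1], [0.04, -0.26, -0.87, -0.51, 0, 0.01, 1], [0.04, -0.22, -0.88, -0.51, 0, 0.01, 1], [0.04, -0.17, -0.9, -0.51, 0, 0.01, 1], [0.04, -0.12, -0.9, -0.51, 0, 0.01, 1], [0.04, -0.07, -0.91, -0.51, 0, 0.01, 1], [0.04, -0.02, -0.91, -0.51, 0, 0.01, 1], [0.04, 0.02, -0.91, -0.51, 0, 0.01, 1]])

```text
clock: 1.6
tool_pos: [0.6048, -0.0641, 0.2791]
ee_rot: [-165.3, 89.7, 84.0]
ft_force: [-0.1, -0.9, 0.4]
width: 0.0853
```

```bash
python3 - <<'E'
from h import *
st()
b=plan((.6184,.2305,.18),down(-2.2),1)
shot("side","s1")
E
```

```text
t 1.6 p [604.8 -64.1 279.1] x [ 0.001  0.005 -1.   ] yhead -20.68 F [-0.1 -0.9  0.4] w 85.3 q [-17.4  13.1  84.9   0.3  82.1   3.3]
8 rows
[[0.314,-0.285,-0.875,-0.385,-0.006,0.001,1],[0.313,-0.249,-0.886,-0.385,-0.006,0,1],[0.313,-0.214,-0.895,-0.385,-0.006,0.001,1],[0.312,-0.177,-0.903,-0.385,-0.006,0.001,1],[0.312,-0.141,-0.91,-0.385,-0.005,0,1],[0.311,-0.104,-0.915,-0.385,-0.006,0.001,1],[0.311,-0.067,-0.919,-0.385,-0.005,0,1],[0.31,-0.03,-0.921,-0.385,-0.006,0.001,1]]
```

View pics/s1.png

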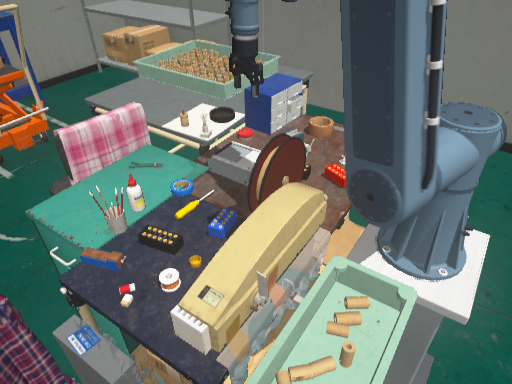

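send_rows(targets=[[0.31, -0.28, -0.88, -0.38, -0.01, 0, 1], [0.31, -0.25, -0.89, -0.38, -0.01, 0, 1], [0.31, -0.21, -0.9, -0.38, -0.01, 0, 1], [0.31, -0.18, -0.9, -0.38, -0.01, 0, 1], [0.31, -0.14, -0.91, -0.38, -0.01, 0, 1], [0.31, -0.1, -0.92, -0.38, -0.01, 0, 1], [0.31, -0.07, -0.92, -0.38, -0.01, 0, 1], [0.31, -0.03, -0.92, -0.38, -0.01, 0, 1], [0, 0, 0, 0, 0, 0, 1]])

```text
clock: 2.4
tool_pos: [0.615, 0.2459, 0.1738]
ee_rot: [-67.4, 89.7, -158.4]
ft_force: [-0.8, -0.6, -1.0]
width: 0.0854
```

```bash
python3 - <<'E'
from h import *
st()
b=plan((.6184,.2305,.06),down(-2.2),.6)
plan((.6184,.2305,.019),down(-2.2),.6,dmax=.015,start=b)
t=shot("top","t2"); s=shot("side","s2")
crop(t,170,100,100,80,7,"t2c"); crop(s,140,120,120,110,6,"s2c")
E
```

```text
t 2.4 p [615.  245.9 173.8] x [-0.004 -0.002 -1.   ] yhead -1.08 F [-0.8 -0.6 -1. ] w 85.4 q [11.6 25.1 81.8 -0.  73.3 12.7]
3 rows
[[0.948,0.035,0.126,0.062,0.006,0.013,0.6],[0.949,0.034,0.126,0.063,0.005,0.013,0.6],[0.948,0.034,0.127,0.062,0.006,0.013,0.6]]
3 rows
[[0.342,-0,0,0,-0,-0,0.6],[0.341,-0,0,0,-0,-0,0.6],[0.342,-0,0,0,-0,-0,0.6]]
```

View pics/t2c.png

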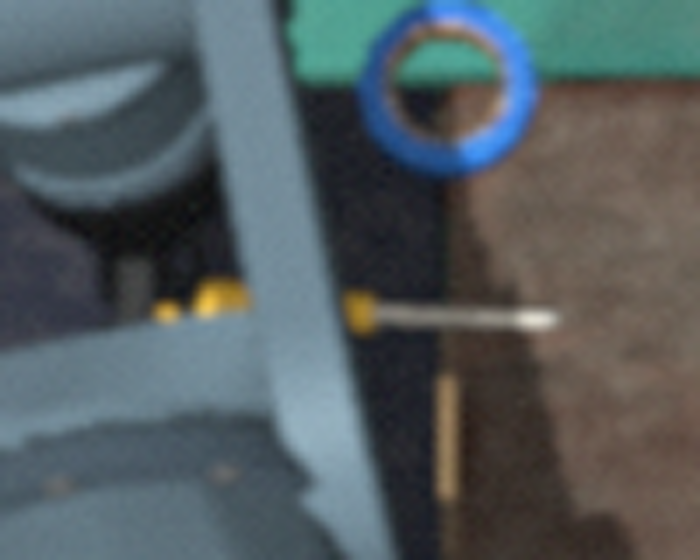

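View pics/s2c.png

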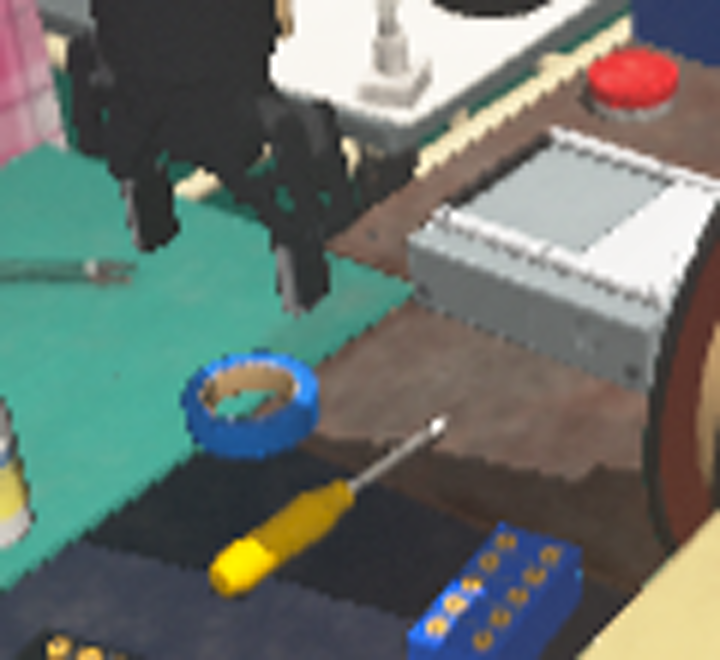

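send_rows(targets=[[0.95, 0.04, 0.13, 0.06, 0.01, 0.01, 0.6], [0.95, 0.04, 0.13, 0.06, 0.01, 0.01, 0.6], [0.6, 0.04, 0.13, 0.06, 0.01, 0.01, 0.6], [0, 0, 0, 0, 0, 0, 0.6], [0, 0, 0, 0, 0, 0, 0.6]])

```text
clock: 2.92
tool_pos: [0.6262, 0.2192, 0.0786]
ee_rot: [87.3, 89.3, -5.5]
ft_force: [0.8, -0.0, 1.3]
width: 0.0513
```

```bash
python3 - <<'E'
from h import *
st()
b=plan((.6184,.2305,.019),down(-2.2),.6,dmax=.015)
s=shot("side","s3"); crop(s,130,120,120,110,6,"s3c")
E
```

```text
t 2.92 p [626.2 219.2  78.6] x [ 0.011 -0.001 -1.   ] yhead -2.82 F [ 0.8 -0.   1.3] w 51.3 q [ 9.1 31.1 85.2 -0.2 63.  12.1]
5 rows
[[0.297,-0.045,-0.054,-0.021,0.001,-0.022,0.6],[0.298,-0.044,-0.055,-0.021,0.001,-0.022,0.6],[0.298,-0.044,-0.055,-0.02,0.001,-0.022,0.6],[0.297,-0.043,-0.055,-0.021,0.001,-0.022,0.6],[0.298,-0.042,-0.054,-0.02,0.002,-0.022,0.6]]
```

View pics/s3c.png

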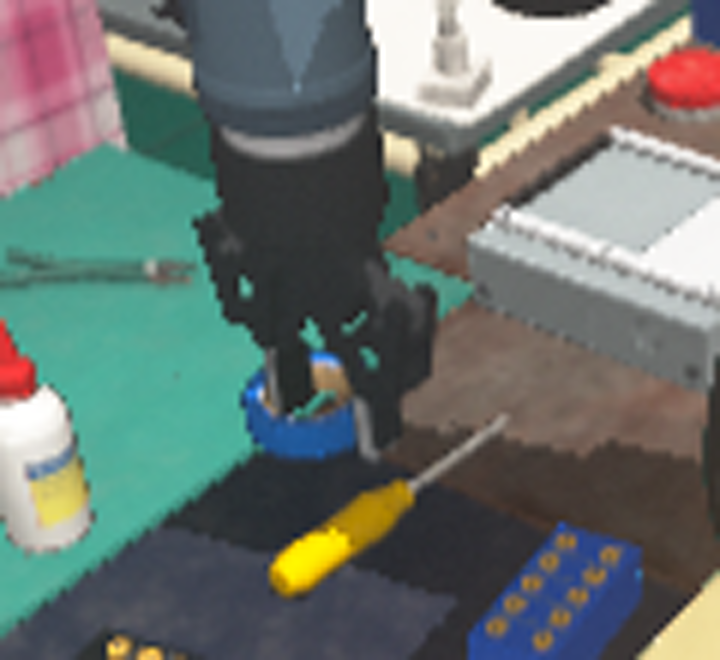

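send_rows(targets=[[0.3, -0.04, -0.05, -0.02, 0, -0.02, 0.6], [0.3, -0.04, -0.05, -0.02, 0, -0.02, 0.6], [0.3, -0.04, -0.05, -0.02, 0, -0.02, 0.6], [0.2, -0.04, -0.05, -0.02, 0, -0.02, 0.6], [0, 0, 0, 0, 0, 0, 0.6]])

```text
clock: 3.38
tool_pos: [0.625, 0.2279, 0.0383]
ee_rot: [96.3, 89.2, 3.9]
ft_force: [-0.2, 0.2, 0.3]
width: 0.0512
```

```bash
python3 - <<'E'
from h import *
st()
b=plan((.6184,.2305,.018),down(-2.2),.6,dmax=.006)
E
```

```text
t 3.38 p [625.  227.9  38.3] x [ 0.013  0.001 -1.   ] yhead -2.4 F [-0.2  0.2  0.3] w 51.2 q [ 9.9 34.5 85.6 -0.1 59.2 12.3]
4 rows
[[0.127,-0.043,-0.015,-0.008,-0.003,-0.032,0.6],[0.127,-0.043,-0.015,-0.008,-0.004,-0.032,0.6],[0.126,-0.043,-0.014,-0.008,-0.003,-0.032,0.6],[0.127,-0.042,-0.015,-0.009,-0.004,-0.031,0.6]]
```

send_rows(targets=[[0.1, -0.17, -0.05, -0.01, 0, -0.1, 0.6], [0.2, -0.1, -0.02, 0, 0, -0.1, 0.6], [0.2, 0, 0, 0, 0, 0, 0.6], [0, 0, 0, 0, 0, 0, 0.6]])

```text
clock: 3.72
tool_pos: [0.6129, 0.2327, 0.0164]
ee_rot: [-99.0, 89.4, 168.7]
ft_force: [-0.9, -0.2, -0.5]
width: 0.0511
```

```bash
python3 - <<'E'
from h import *
st()
b=plan((.6184,.2305,.018),down(-2.2),.6,dmax=.006)
E
```

```text
t 3.72 p [612.9 232.7  16.4] x [-0.01   0.002 -1.   ] yhead -2.22 F [-0.9 -0.2 -0.5] w 51.1 q [10.3 36.  86.2  0.2 58.3 12.4]
2 rows
[[-0.02,0.07,0.025,-0.002,-0.007,0.047,0.6],[-0.02,0.07,0.024,-0.002,-0.008,0.046,0.6]]
```

send_rows(targets=[[0, 0.08, -0.02, 0, 0, 0.07, 0.6], [0, 0.06, -0.02, 0, 0, 0.05, 0.6], [0, 0, 0, 0, 0, 0, 0.6]])

```text
clock: 3.97
tool_pos: [0.6189, 0.2342, 0.0158]
ee_rot: [111.2, 89.8, 18.9]
ft_force: [-0.9, 0.7, 0.4]
width: 0.0512
```

```bash
python3 - <<'E'
from h import *
st()
s=shot("side","s4"); crop(s,130,120,120,110,6,"s4c")
E
```

```text
t 3.97 p [618.9 234.2  15.8] x [ 0.003  0.001 -1.   ] yhead -2.22 F [-0.9  0.7  0.4] w 51.2 q [10.5 36.3 85.8  0.  57.7 12.7]
```

View pics/s4c.png

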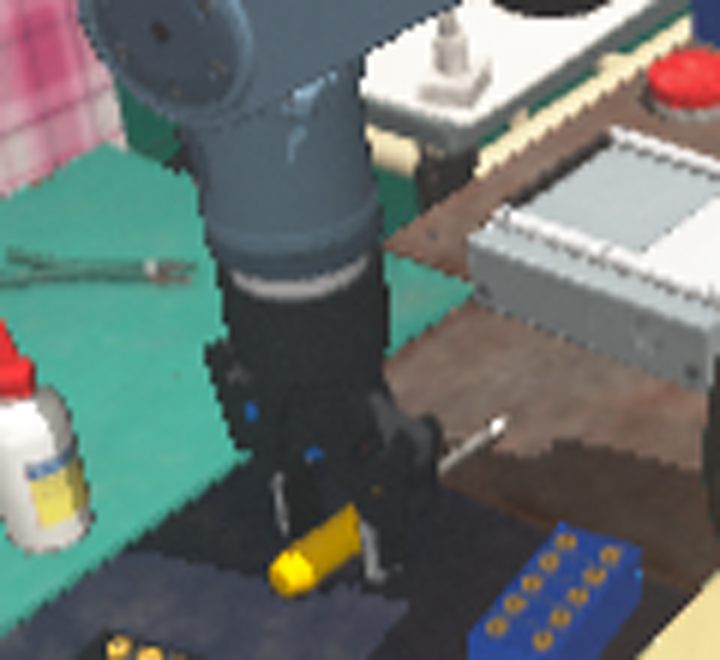

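send_rows(targets=[[-0.08, 0, 0, 0, 0, 0, 0.6], [0, 0, 0, 0, 0, 0, 0.2], [0, 0, 0, 0, 0, 0, 0.1], [0, 0, 0, 0, 0, 0, 0.1], [0, 0, 0, 0, 0, 0, 0.1], [0, 0, 0, 0, 0, 0, 0.1]], force=70)

```text
clock: 4.52
tool_pos: [0.6204, 0.2342, 0.0216]
ee_rot: [107.3, 89.6, 15.1]
ft_force: [-0.4, 0.1, -1.3]
width: 0.0219
```

```bash
python3 - <<'E'
from h import *
st()
E
```

```text
t 4.52 p [620.4 234.2  21.6] x [ 0.007  0.002 -1.   ] yhead -2.25 F [-0.4  0.1 -1.3] w 21.9 q [10.4 35.9 85.7  0.  58.1 12.7]
```

send_rows(targets=[[-0.3, 0, 0, 0, 0, 0, 0.1], [-0.4, 0, 0, 0, 0, 0, 0.1], [-0.3, 0, 0, 0, 0, 0, 0.1], [0, 0, 0, 0, 0, 0, 0.1], [0, 0, 0, 0, 0, 0, 0.1]])

```text
clock: 4.93
tool_pos: [0.6191, 0.2338, 0.064]
ee_rot: [109.5, 89.7, 17.2]
ft_force: [0.4, 0.6, -0.0]
width: 0.022
```

```bash
python3 - <<'E'
from h import *
st()
s=shot("side","s5"); crop(s,130,120,120,110,6,"s5c")
t=shot("top","t5"); crop(t,180,100,120,80,6,"t5c")
E
```

```text
t 4.93 p [619.1 233.8  64. ] x [ 0.004  0.001 -1.   ] yhead -2.25 F [ 0.4  0.6 -0. ] w 22.0 q [10.4 32.3 85.4  0.  62.  12.7]
```

View pics/s5c.png

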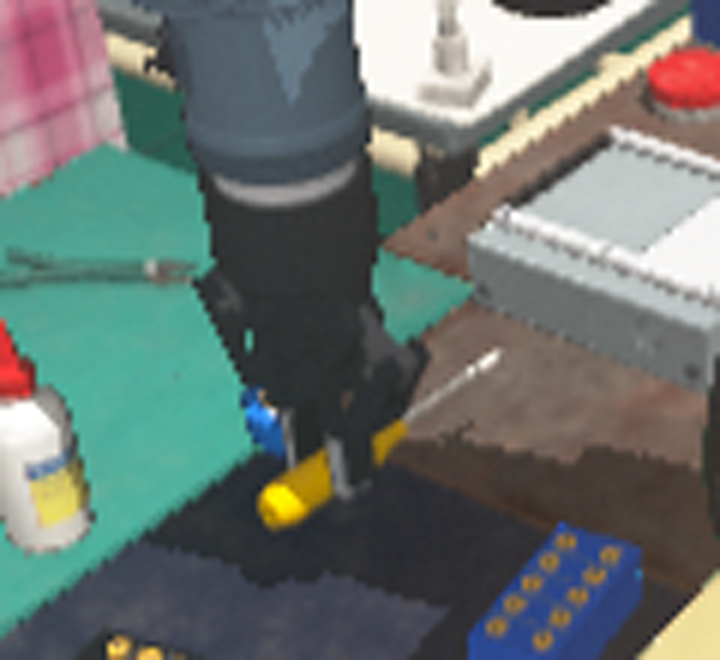

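View pics/t5c.png

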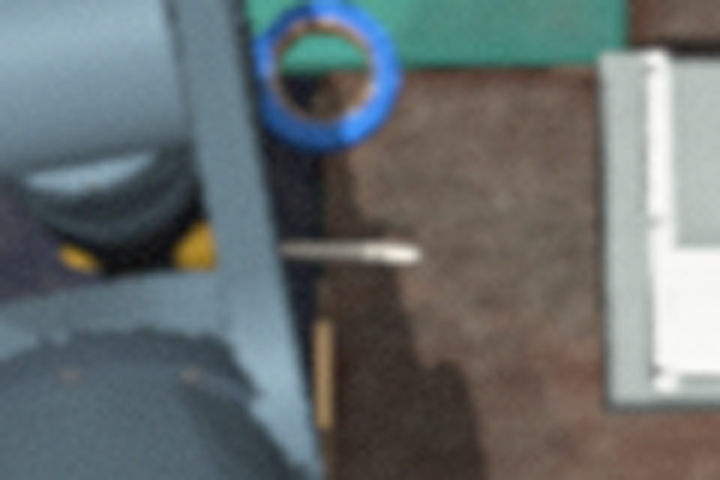

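```bash
cat >> h.py <<'E'
def tri(ut,us):
    f=lambda P: np.r_[proj("top",P)[0]-ut,proj("side",P)[0]-us]
    s=least_squares(f,[.6,.1,.05]); return s.x,np.round(s.fun,2)
E
python3 - <<'E'
from h import *
P,e=tri((249.6,141.75),(212.9,178.25)); print("tip",P,e)
p,R,s=tool(); print("tip in tool",R.inv().apply(P-p))
# expected geometry: 
print(back("top",(180+285.5/6-.5,100+247.5/6-.5),.055), back("top",(249.6,141.75),.055))
H=T((.5845,-.0575,-89.8),[[-.08,0,.026]]); print("hole",H, proj("top",H),proj("side",H))
E
```

```text
tip [0.61316693 0.11084599 0.05513363] [ 0.    0.   -0.01 -0.  ]
tip in tool [ 0.00829954 -0.00122699  0.1231264 ]
[[0.61702409 0.17361617 0.055     ]] [[0.61320738 0.11085236 0.055     ]]
hole [[0.58422075 0.02249951 0.026     ]] [[280.51731533 153.40462051]] [[237.4025804  175.42123974]]
```

```bash
python3 - <<'E'
from h import *
v=np.array([.0087,-.0012,.1231]); R=down(0.5)
tgt=np.array([.5845,.045,.026])-R.apply(v); print(tgt)
plan(tgt,R,.1,dmax=.012)
E
```

```text
[0.58462572 0.16810578 0.0347    ]
7 rows
[[0.102,-0.115,0.24,-0.065,-0.002,-0.006,0.1],[0.103,-0.116,0.239,-0.065,-0.002,-0.006,0.1],[0.103,-0.118,0.238,-0.066,-0.002,-0.006,0.1],[0.103,-0.119,0.237,-0.065,-0.002,-0.006,0.1],[0.103,-0.121,0.236,-0.066,-0.002,-0.006,0.1],[0.103,-0.122,0.235,-0.065,-0.002,-0.006,0.1],[0.103,-0.124,0.234,-0.066,-0.002,-0.005,0.1]]
```

send_rows(targets=[[0.1, -0.12, 0.24, -0.07, 0, 0, 0.1], [0.1, -0.12, 0.24, -0.07, 0, 0, 0.1], [0.1, -0.12, 0.24, -0.07, 0, 0, 0.1], [0.1, -0.12, 0.24, -0.07, 0, 0, 0.1], [0.1, -0.12, 0.24, -0.07, 0, 0, 0.1], [0.1, -0.12, 0.2, -0.07, 0, 0, 0.1], [0, 0, 0, 0, 0, 0, 0.1]])

```text
clock: 5.62
tool_pos: [0.5814, 0.1712, 0.0319]
ee_rot: [-86.6, 89.7, -176.0]
ft_force: [-0.9, -0.4, -1.2]
width: 0.022
```

```bash
python3 - <<'E'
from h import *
st()
v=np.array([.0087,-.0012,.1231]); R=down(0.5)
tgt=np.array([.5845,.045,.026])-R.apply(v)
plan(tgt,R,.1,dmax=.012)
E
```

```text
t 5.62 p [581.4 171.2  31.9] x [-0.005 -0.    -1.   ] yhead 0.55 F [-0.9 -0.4 -1.2] w 22.0 q [ 5.2 29.6 94.3  0.  56.4  4.6]
1 rows
[[-0.07,0.08,0.079,0.009,0.003,0.049,0.1]]
```

send_rows(targets=[[-0.07, 0.08, 0.05, 0, 0, 0.05, 0.1], [0, 0, 0, 0, 0, 0, 0.1], [0, 0, 0, 0, 0, 0, 0.1]])

```text
clock: 5.87
tool_pos: [0.5839, 0.1678, 0.034]
ee_rot: [-82.1, 89.9, -171.7]
ft_force: [-0.4, 0.1, -0.6]
width: 0.0222
```

```bash
python3 - <<'E'
from h import *
st()
s=shot("side","s6"); crop(s,195,145,60,50,13,"s6c")
t=shot("top","t6"); crop(t,210,110,100,70,7.5,"t6c")
E
```

```text
t 5.87 p [583.9 167.8  34. ] x [-0.001 -0.    -1.   ] yhead 0.43 F [-0.4  0.1 -0.6] w 22.2 q [ 4.9 29.4 94.2 -0.  56.5  4.4]
```

View pics/s6c.png

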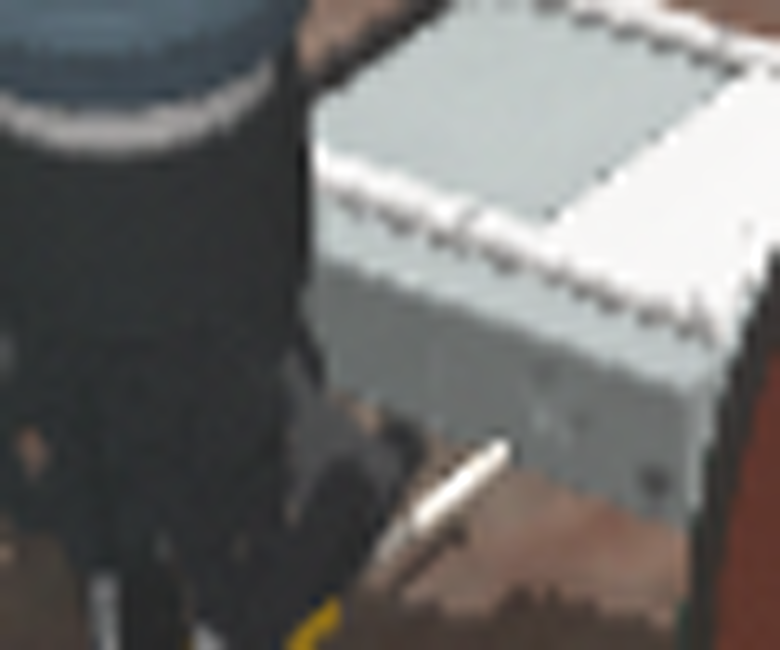

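View pics/t6c.png

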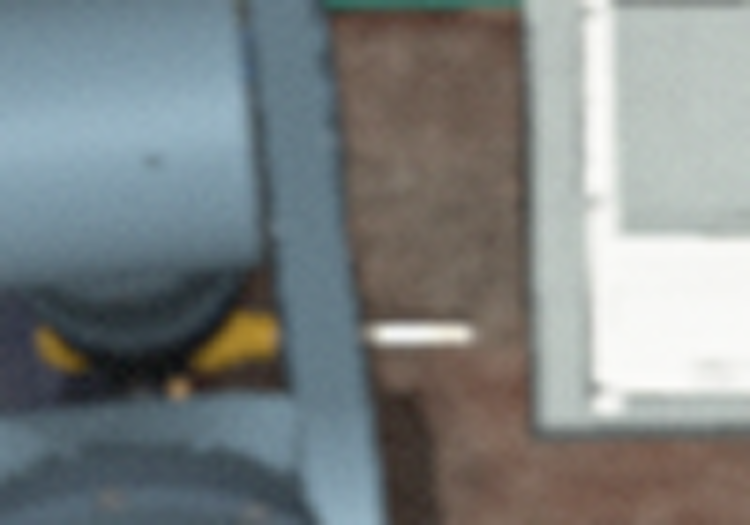

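```bash
python3 - <<'E'
from h import *
k=lambda u,v:((u+.5)/7.5-.5+210,(v+.5)/7.5-.5+110)
ks=lambda u,v:((u+.5)/13-.5+195,(v+.5)/13-.5+145)
print(back("top",k(475,332),.026),back("top",k(370,333),.026),back("top",[k(600,236),k(600,391)],.049), back("top",[k(533,300)],.0),back("top",[k(533,300)],.044))
print(tri(k(473,332),ks(505,450)))
E
```

```text
[[0.58334023 0.04445569 0.026     ]] [[0.58362583 0.08467746 0.026     ]] [[ 6.14823906e-01 -2.00412793e-03  4.90000000e-02]
 [ 5.55873074e-01 -2.55815549e-04  4.90000000e-02]] [[0.60055369 0.01949809 0.        ]] [[0.59181876 0.02349006 0.044     ]]
(array([0.58373658, 0.04517312, 0.02443329]), array([-0.02, -0.03,  0.04,  0.  ]))
```

send_rows(targets=[[-0.02, 0.04, 0.05, 0, 0, 0, 0.1], [0, 0, 0.15, 0, 0, 0, 0.1], [0, 0, 0.15, 0, 0, 0, 0.1], [0, 0, 0.15, 0, 0, 0, 0.1], [0, 0, 0.1, 0, 0, 0, 0.1], [0, 0, 0, 0, 0, 0, 0.1]])

```text
clock: 6.47
tool_pos: [0.5875, 0.1429, 0.0361]
ee_rot: [84.3, 89.9, -5.1]
ft_force: [0.2, 0.5, -1.8]
width: 0.0217
```

```bash
python3 - <<'E'
from h import *
st()
s=shot("side","s7"); crop(s,195,145,60,50,13,"s7c")
t=shot("top","t7"); crop(t,210,110,100,70,7.5,"t7c")
E
```

```text
t 6.47 p [587.5 142.9  36.1] x [ 0.002 -0.    -1.   ] yhead 0.59 F [ 0.2  0.5 -1.8] w 21.7 q [ 2.4 28.9 94.8 -0.  56.3  1.9]
```

View pics/s7c.png

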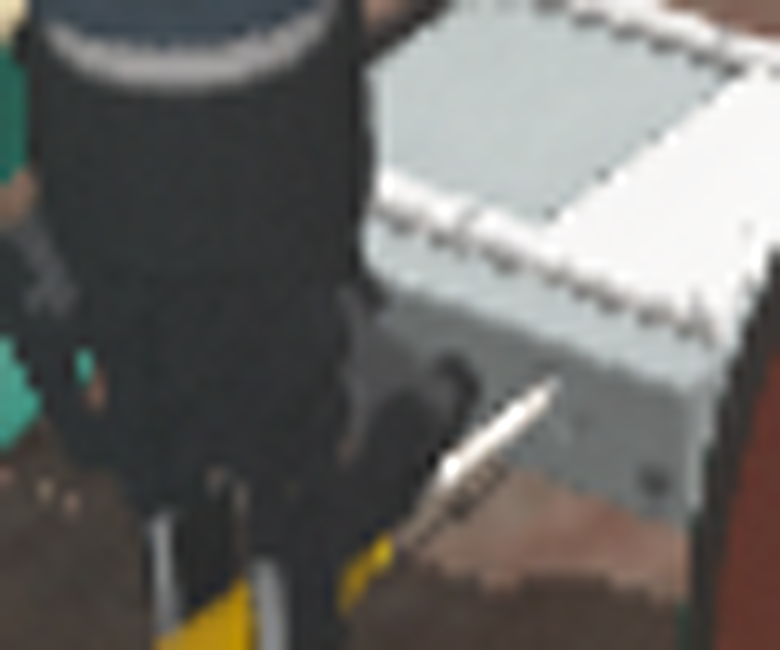

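send_rows(targets=[[0.035, -0.06, 0, 0, 0, 0, 0.1], [0, 0, 0, 0, 0, 0, 0.1], [0, 0, 0, 0, 0, 0, 0.1]])

```text
clock: 6.82
tool_pos: [0.5847, 0.1437, 0.0345]
ee_rot: [100.9, 89.9, 11.5]
ft_force: [-0.4, -0.4, -1.2]
width: 0.0221
```

```bash
python3 - <<'E'
from h import *
st()
s=shot("side","s8"); crop(s,215,155,40,35,18,"s8c")
E
```

```text
t 6.82 p [584.7 143.7  34.5] x [ 0.002  0.    -1.   ] yhead 0.59 F [-0.4 -0.4 -1.2] w 22.1 q [ 2.5 28.8 95.2  0.  56.   1.9]
```

View pics/s8c.png

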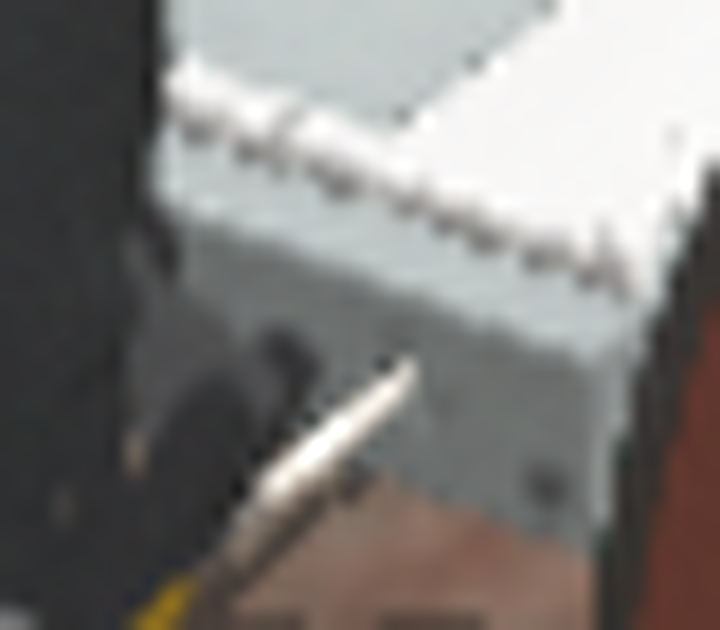

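View pics/t7c.png

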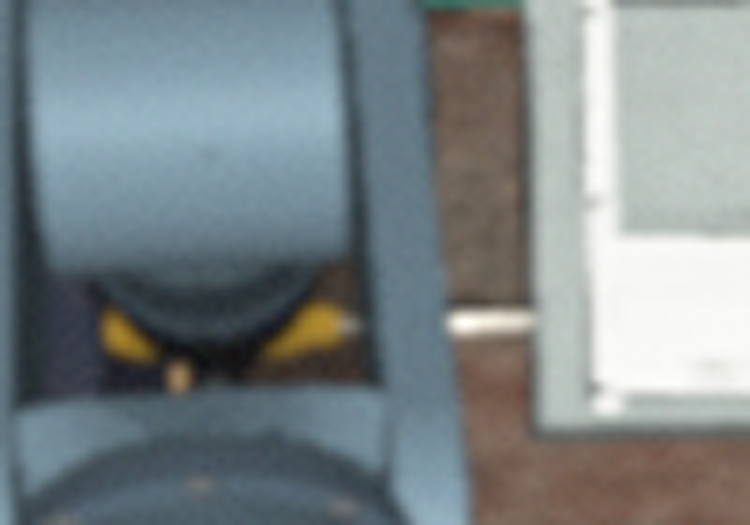

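send_rows(targets=[[0, 0, 0.1, 0, 0, 0, 0.1], [0, 0, 0.1, 0, 0, 0, 0.1], [0, 0, 0.1, 0, 0, 0, 0.1], [0, 0, 0, 0, 0, 0, 0.1]])

```text
clock: 7.2
tool_pos: [0.5844, 0.1313, 0.0343]
ee_rot: [99.5, 89.9, 10.1]
ft_force: [-0.1, -0.7, -0.8]
width: 0.0221
```

```bash
python3 - <<'E'
from h import *
st()
E
```

```text
t 7.2 p [584.4 131.3  34.3] x [ 0.001  0.    -1.   ] yhead 0.68 F [-0.1 -0.7 -0.8] w 22.1 q [ 1.3 28.5 95.6  0.  55.8  0.6]
```

No contact, so it is in the hole. Push on.

send_rows(targets=[[0, 0, 0.1, 0, 0, 0, 0.1], [0, 0, 0.1, 0, 0, 0, 0.1], [0, 0, 0, 0, 0, 0, 0.1]])

```text
clock: 7.45
tool_pos: [0.5845, 0.1234, 0.0344]
ee_rot: [149.8, 89.9, 60.5]
ft_force: [0.7, -0.7, -0.7]
width: 0.0214
```

```bash
python3 - <<'E'
from h import *
st()
t=shot("top","t9"); crop(t,230,90,110,90,6.5,"t9c")
E
```

```text
t 7.45 p [584.5 123.4  34.4] x [ 0.001  0.002 -1.   ] yhead 0.63 F [ 0.7 -0.7 -0.7] w 21.4 q [ 0.5 28.3 95.9  0.2 55.7 -0.2]
```

View pics/t9c.png

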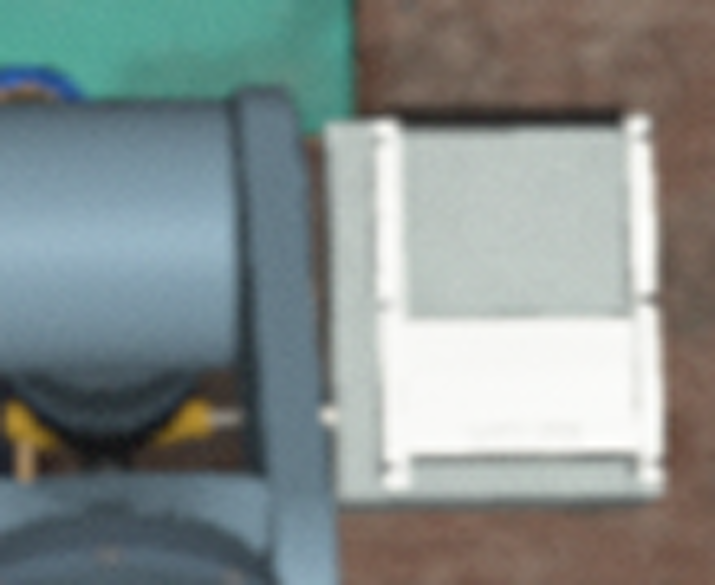

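send_rows(targets=[[0, 0, 0.1, 0, 0, 0, 0.1], [0, 0, 0, 0, 0, 0, 0.1]])

```text
clock: 7.67
tool_pos: [0.5845, 0.1195, 0.0344]
ee_rot: [154.6, 89.8, 65.2]
ft_force: [0.3, 3.4, -0.3]
width: 0.0216
```

```bash
python3 - <<'E'
from h import *
st()
t=shot("top","t10"); s=shot("side","s10"); crop(t,230,90,110,90,6.5,"t10c"); crop(s,130,120,120,100,6,"s10c")
E
```

```text
t 7.67 p [584.5 119.5  34.4] x [ 0.001  0.003 -1.   ] yhead 0.63 F [ 0.3  3.4 -0.3] w 21.6 q [ 0.1 28.2 96.   0.2 55.7 -0.7]
```

View pics/t10c.png

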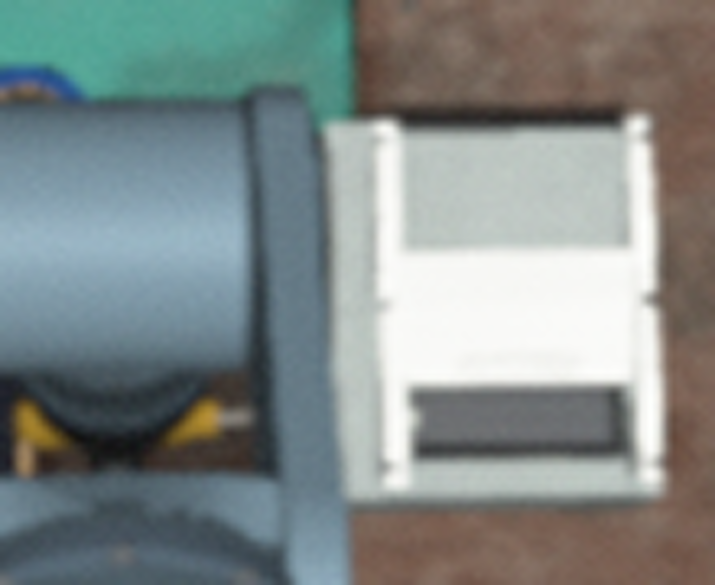

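View pics/s10c.png

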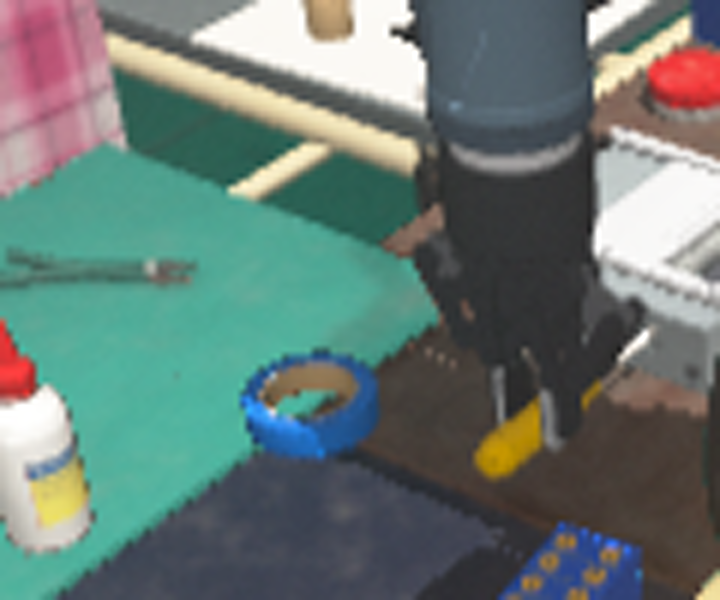

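send_rows(targets=[[0, 0, 0, 0, 0, 0, 0.1], [0, 0, 0, 0, 0, 0, 0.1], [0, 0, 0, 0, 0, 0, 0.1], [0, 0, 0, 0, 0, 0, 0.1], [0, 0, 0, 0, 0, 0, 0.1], [0, 0, 0, 0, 0, 0, 0.1], [0, 0, 0, 0, 0, 0, 0.1], [0, 0, 0, 0, 0, 0, 0.1], [0, 0, 0, 0, 0, 0, 0.1]])

```text
clock: 8.52
tool_pos: [0.5844, 0.1209, 0.0344]
ee_rot: [157.6, 89.8, 68.3]
ft_force: [-0.4, 2.2, -0.3]
width: 0.0221
```

```bash
python3 - <<'E'
from h import *
st()
t=shot("top","t11"); crop(t,230,90,110,90,6.5,"t11c")
E
```

```text
t 8.52 p [584.4 120.9  34.4] x [ 0.001  0.003 -1.   ] yhead 0.69 F [-0.4  2.2 -0.3] w 22.1 q [ 0.2 28.2 96.   0.2 55.7 -0.6]
```

View pics/t11c.png

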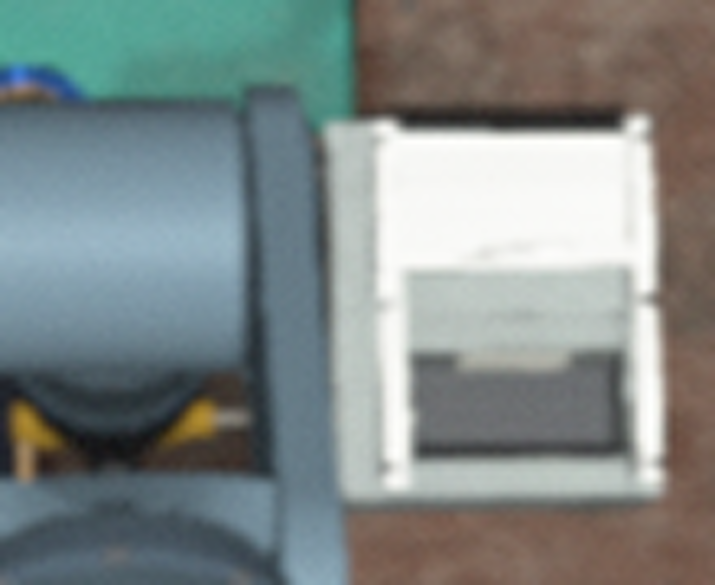

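send_rows(targets=[[0, 0, -0.15, 0, 0, 0, 0.1], [0, 0, -0.2, 0, 0, 0, 0.1], [0, 0, -0.25, 0, 0, 0, 0.1], [0, 0, -0.3, 0, 0, 0, 0.1], [0, 0, -0.4, 0, 0, 0, 0.1], [0, 0, -0.4, 0, 0, 0, 0.1], [0, 0, -0.3, 0, 0, 0, 0.1], [0, 0, -0.2, 0, 0, 0, 0.1], [0, 0, 0, 0, 0, 0, 0.1], [0, 0, 0, 0, 0, 0, 0.1]])

```text
clock: 9.4
tool_pos: [0.5832, 0.2171, 0.0345]
ee_rot: [89.3, 89.9, 0.1]
ft_force: [1.2, 0.2, -1.7]
width: 0.0218
```

```bash
python3 - <<'E'
from h import *
st()
t=shot("top","t12"); crop(t,170,90,170,90,4.5,"t12c")
s=shot("side","s12"); crop(s,130,120,120,100,6,"s12c")
E
```

```text
t 9.4 p [583.2 217.1  34.5] x [ 0.002  0.    -1.   ] yhead 0.82 F [ 1.2  0.2 -1.7] w 21.8 q [ 9.5 30.8 92.  -0.  57.1  8.7]
```

View pics/t12c.png

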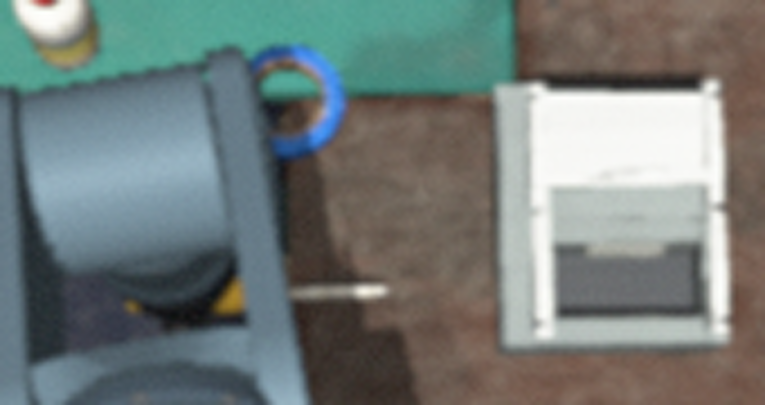

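View pics/s12c.png

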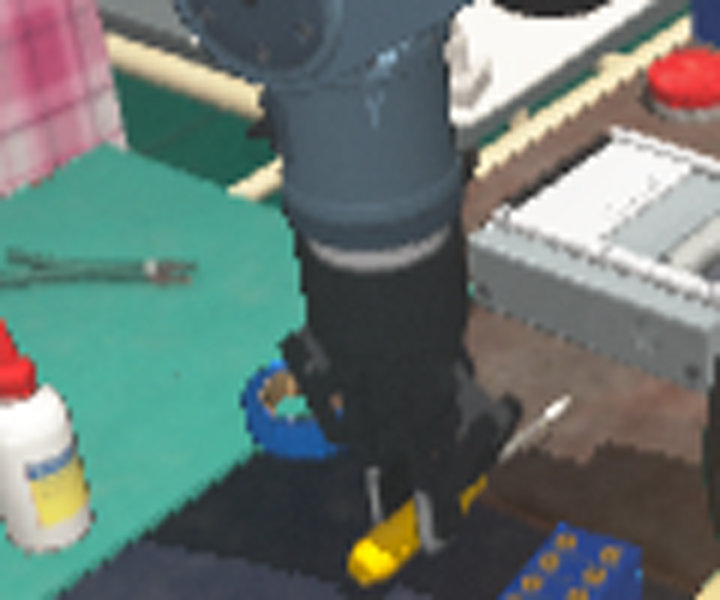

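send_rows(targets=[[0.1, 0, 0, 0, 0, 0, 0.1], [0.1, 0, 0, 0, 0, 0, 0.1], [0.06, 0, 0, 0, 0, 0, 0.1], [0, 0, 0, 0, 0, 0, 0.1], [0, 0, 0, 0, 0, 0, 0.1]])

```text
clock: 9.92
tool_pos: [0.5835, 0.2135, 0.0226]
ee_rot: [61.9, 89.9, -27.5]
ft_force: [-0.4, -0.2, -0.7]
width: 0.022
```

```bash
python3 - <<'E'
from h import *
st()
E
```

```text
t 9.92 p [583.5 213.5  22.6] x [ 0.001 -0.001 -1.   ] yhead 0.55 F [-0.4 -0.2 -0.7] w 22.0 q [ 9.2 31.8 92.2 -0.1 56.   8.7]
```

send_rows(targets=[[0.03, 0, 0, 0, 0, 0, 0.1], [0.02, 0, 0, 0, 0, 0, 0.1], [0, 0, 0, 0, 0, 0, 0.1]])

```text
clock: 10.17
tool_pos: [0.5837, 0.213, 0.021]
ee_rot: [60.0, 89.9, -29.5]
ft_force: [0.2, -0.5, -0.7]
width: 0.0218
```

send_rows(targets=[[0, 0, 0, 0, 0, 0, 0.5], [0, 0, 0, 0, 0, 0, 0.6], [0, 0, 0, 0, 0, 0, 0.6], [0, 0, 0, 0, 0, 0, 0.6]])

```text
clock: 10.5
tool_pos: [0.5844, 0.213, 0.0215]
ee_rot: [80.2, 89.9, -9.3]
ft_force: [-0.1, 0.7, -0.4]
width: 0.0511
```

send_rows(targets=[[-0.3, 0, 0, 0, 0, 0, 0.6], [-0.7, 0, 0, 0, 0, 0, 0.6], [-0.9, 0, 0, 0, 0, 0, 0.6], [-1, 0, 0, 0, 0, 0, 0.6], [-1, 0, 0, 0, 0, 0, 0.7], [-0.8, 0, 0, 0, 0, 0, 0.7], [-0.5, 0, 0, 0, 0, 0, 0.7]])

```text
clock: 11.08
tool_pos: [0.5791, 0.2123, 0.2351]
ee_rot: [-77.0, 89.3, -166.5]
ft_force: [0.0, -0.1, 0.8]
width: 0.0599
```

```bash
python3 - <<'E'
from h import *
st()
t=shot("top","t13"); crop(t,170,90,170,110,4.5,"t13c")
s=shot("side","s13"); crop(s,130,120,120,100,6,"s13c")
E
```

```text
t 11.08 p [579.1 212.3 235.1] x [-0.012 -0.003 -1.   ] yhead 0.5 F [ 0.  -0.1  0.8] w 59.9 q [ 9.2 16.5 85.8 -0.1 78.3  8.7]
```

View pics/t13c.png

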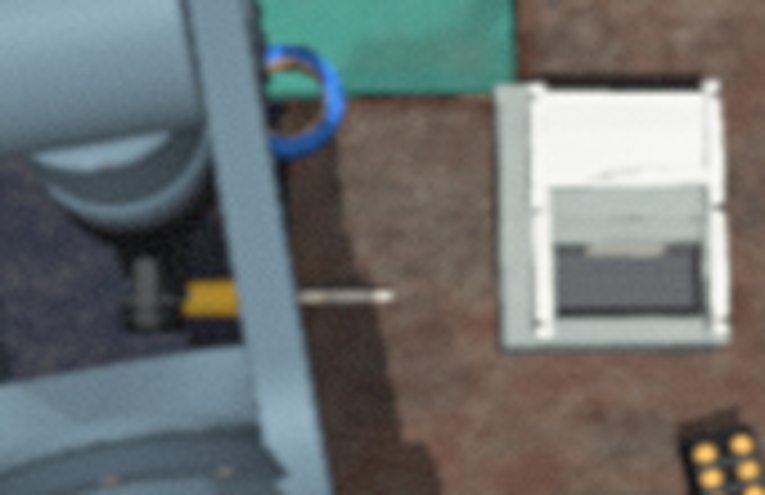

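View pics/s13c.png

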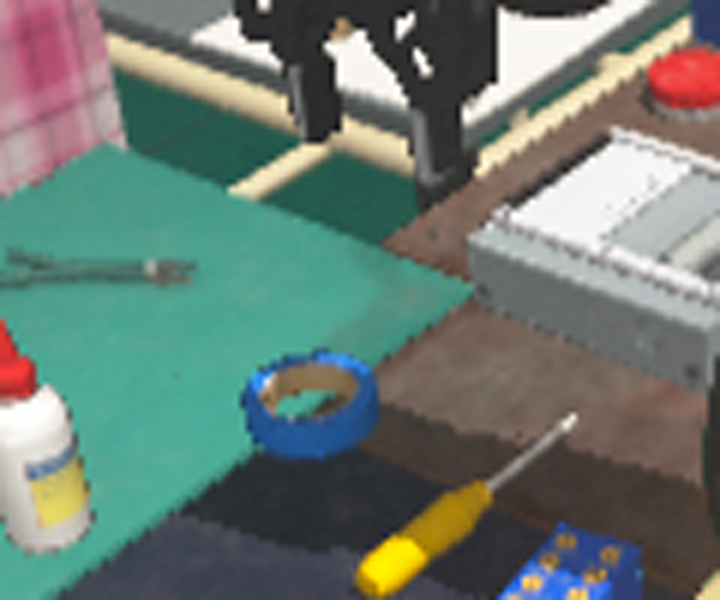

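```bash
python3 - <<'E'
from h import *
t=cv2.imread("pics/t13.png"); crop(t,305,170,60,60,11,"bk")
x,y,w,h=318,175,32,45
g=t[y:y+h,x:x+w].astype(float); wt=np.clip(g[:,:,2]-g[:,:,0]-60,0,None)
big=cv2.resize(wt,None,fx=8,fy=8,interpolation=cv2.INTER_CUBIC)
n,l,stt,c=cv2.connectedComponentsWithStats((big>.45*big.max()).astype(np.uint8))
c=[( (q+.5)/8-.5+[x,y]) for q,s in zip(c[1:],stt[1:]) if s[4]>40]; print(np.round(c,1).tolist())
c=np.array(c); P=back("top",c,.036); m=P[:,:2].mean(0); u,s,V=np.linalg.svd(P[:,:2]-m); print(m,np.degrees(np.arctan2(V[0,1],V[0,0])),len(c), s/np.sqrt(len(c)))
k=lambda u,v:((u+.5)/6.5-.5+230,(v+.5)/6.5-.5+90)
for z,uv in((.044,(410,457)),(.044,(628,457)),(.044,(628,353)),(.044,(410,353))): print(back("top",k(*uv),z)[0])
E
```

```text
[[334.4, 188.3], [326.3, 190.4], [335.9, 194.1], [327.7, 195.8], [337.2, 199.7], [329.2, 201.7], [338.5, 205.3], [330.5, 207.3], [340.1, 211.3], [331.9, 213.1]]
[ 0.44444453 -0.12214304] -168.51815967787357 10 [0.02343279 0.01187886]
[ 0.56172899 -0.00972392  0.044     ]
[ 0.56008238 -0.10505167  0.044     ]
[ 0.60607048 -0.10680685  0.044     ]
[ 0.60758543 -0.01111668  0.044     ]
```

View pics/bk.png

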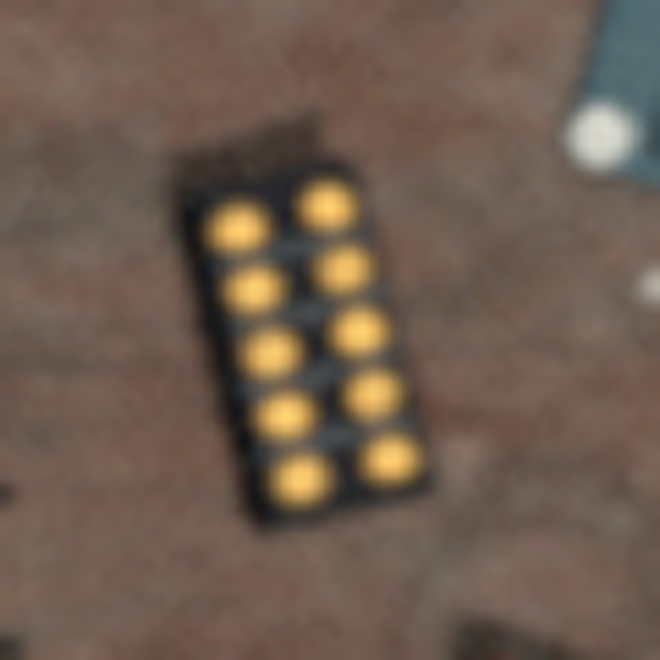

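```bash
python3 - <<'E'
from h import *
a=plan((.57,-.07,.22),down(-36),.9)
b=plan((.4444,-.1221,.13),down(-78.5),.9,start=a)
E
```

```text
8 rows
[[0.055,-0.042,0.883,0.76,0.004,0.006,0.9],[0.055,0.029,0.883,0.761,0.004,0.006,0.9],[0.054,0.099,0.878,0.76,0.004,0.006,0.9],[0.054,0.168,0.868,0.761,0.005,0.006,0.9],[0.054,0.237,0.852,0.76,0.004,0.006,0.9],[0.054,0.304,0.83,0.761,0.005,0.006,0.9],[0.053,0.369,0.803,0.76,0.004,0.006,0.9],[0.053,0.432,0.772,0.761,0.005,0.006,0.9]]
8 rows
[[0.281,-0.222,0.362,0.885,0,0,0.9],[0.281,-0.187,0.381,0.885,0,0,0.9],[0.281,-0.151,0.397,0.885,0,0,0.9],[0.281,-0.114,0.41,0.886,0,0,0.9],[0.282,-0.075,0.418,0.885,0,0,0.9],[0.281,-0.037,0.424,0.886,0,0,0.9],[0.282,0.003,0.425,0.885,0,0,0.9],[0.281,0.042,0.423,0.886,0,0,0.9]]
```

send_rows(targets=[[0.05, -0.04, 0.88, 0.76, 0, 0, 0.9], [0.05, 0.03, 0.88, 0.76, 0, 0, 0.9], [0.05, 0.1, 0.88, 0.76, 0, 0, 0.9], [0.05, 0.17, 0.87, 0.76, 0, 0, 0.9], [0.05, 0.24, 0.85, 0.76, 0, 0, 0.9], [0.05, 0.3, 0.83, 0.76, 0, 0, 0.9], [0.05, 0.37, 0.8, 0.76, 0, 0, 0.9], [0.05, 0.43, 0.5, 0.76, 0, 0, 0.9], [0, 0, 0, 0, 0, 0, 0.9]])

```text
clock: 11.93
tool_pos: [0.5704, -0.0681, 0.2219]
ee_rot: [-49.6, 89.8, -176.9]
ft_force: [0.6, -0.6, 0.5]
width: 0.0774
```

```bash
python3 - <<'E'
from h import *
st()
b=plan((.4444,-.1221,.10),down(-78.5),.9)
E
```

```text
t 11.93 p [570.4 -68.1 221.9] x [-0.004 -0.    -1.   ] yhead -37.32 F [ 0.6 -0.6  0.5] w 77.4 q [-18.6  11.7  93.3  -0.1  75.2  18.8]
7 rows
[[0.437,-0.239,0.425,0.981,0.005,0.003,0.9],[0.437,-0.195,0.448,0.98,0.005,0.003,0.9],[0.437,-0.148,0.465,0.981,0.005,0.003,0.9],[0.436,-0.1,0.479,0.98,0.005,0.003,0.9],[0.436,-0.05,0.486,0.981,0.005,0.003,0.9],[0.436,-0,0.489,0.98,0.005,0.002,0.9],[0.436,0.05,0.487,0.981,0.006,0.003,0.9]]
```

send_rows(targets=[[0.44, -0.24, 0.43, 0.98, 0, 0, 0.9], [0.44, -0.19, 0.45, 0.98, 0, 0, 0.9], [0.44, -0.15, 0.47, 0.98, 0, 0, 0.9], [0.44, -0.1, 0.48, 0.98, 0, 0, 0.9], [0.44, -0.05, 0.49, 0.98, 0, 0, 0.9], [0.4, 0, 0.4, 0.98, 0, 0, 0.9], [0.3, 0.03, 0.3, 0.8, 0, 0, 0.9], [0, 0, 0, 0, 0, 0, 0.9], [0, 0, 0, 0, 0, 0, 0.9]])

```text
clock: 12.68
tool_pos: [0.446, -0.1163, 0.1003]
ee_rot: [-43.3, 89.6, 147.6]
ft_force: [0.2, -0.4, 0.2]
width: 0.0765
```

```bash
python3 - <<'E'
from h import *
st()
b=plan((.4444,-.1221,.06),down(-78.5),.9,dmax=.015)
t=shot("top","t14"); crop(t,300,160,70,70,9,"t14c")
E
```

```text
t 12.68 p [ 446.  -116.3  100.3] x [-0.006  0.004 -1.   ] yhead -79.09 F [ 0.2 -0.4  0.2] w 76.5 q [-29.4   7.2 114.5   0.   58.8  49.6]
3 rows
[[0.336,0.047,0.02,-0.033,0.018,0.017,0.9],[0.335,0.046,0.021,-0.033,0.018,0.017,0.9],[0.336,0.046,0.022,-0.032,0.017,0.017,0.9]]
```

View pics/t14.png

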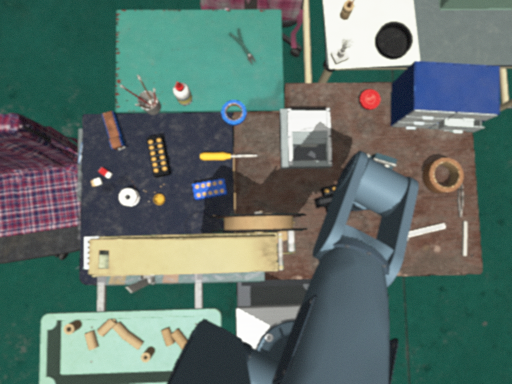

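Block end is still visible under the arm at (325,195). Descend.

send_rows(targets=[[0.34, 0.05, 0.02, -0.03, 0, 0.02, 0.9], [0.34, 0.05, 0.02, -0.03, 0, 0.02, 0.9], [0.34, 0.06, 0.02, -0.03, 0, 0.02, 0.9], [0.2, 0, 0, 0, 0, 0, 0.9], [0, 0, 0, 0, 0, 0, 0.9]])

```text
clock: 13.15
tool_pos: [0.453, -0.1234, 0.0558]
ee_rot: [116.6, 89.4, -51.0]
ft_force: [0.1, 0.4, 0.6]
width: 0.077
```

```bash
python3 - <<'E'
from h import *
st()
b=plan((.4444,-.1221,.032),down(-78.5),.9,dmax=.012)
t=shot("side","s15"); crop(t,240,110,120,100,6,"s15c")
E
```

```text
t 13.15 p [ 453.  -123.4   55.8] x [ 0.006 -0.008 -1.   ] yhead -77.6 F [0.1 0.4 0.6] w 77.0 q [-29.6  12.5 114.9  -0.3  52.1  48.1]
3 rows
[[0.198,-0.028,0.068,0.05,-0.014,-0.028,0.9],[0.198,-0.027,0.068,0.05,-0.014,-0.027,0.9],[0.198,-0.026,0.068,0.05,-0.014,-0.028,0.9]]
```

View pics/s15c.png

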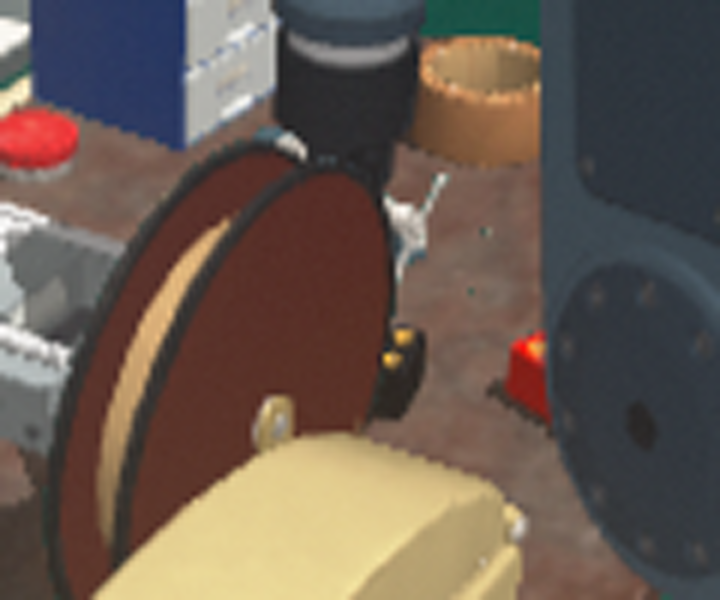

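send_rows(targets=[[0.1, -0.04, 0.12, 0.05, 0, -0.04, 0.9], [0.15, -0.03, 0.08, 0.05, 0, -0.04, 0.9], [0.18, 0, 0, 0.04, 0, 0, 0.9], [0.1, 0, 0, 0, 0, 0, 0.9], [0, 0, 0, 0, 0, 0, 0.9]])

```text
clock: 13.62
tool_pos: [0.447, -0.1229, 0.0363]
ee_rot: [160.8, 89.4, -7.6]
ft_force: [0.1, 0.9, 0.4]
width: 0.0769
```

```bash
python3 - <<'E'
from h import *
st()
b=plan((.4444,-.1221,.032),down(-78.5),.9,dmax=.012)
E
```

```text
t 13.62 p [ 447.  -122.9   36.3] x [ 0.01  -0.001 -1.   ] yhead -78.36 F [0.1 0.9 0.4] w 76.9 q [-30.2  14.2 116.    0.3  49.3  47.9]
1 rows
[[0.107,-0.034,0.06,0.023,-0.089,-0.031,0.9]]
```

send_rows(targets=[[0.09, -0.03, 0.06, 0.02, -0.09, -0.03, 0.9], [0, 0, 0, 0, 0, 0, 0.9], [0, 0, 0, 0, 0, 0, 0.5], [0, 0, 0, 0, 0, 0, 0.4], [0, 0, 0, 0, 0, 0, 0.35], [0, 0, 0, 0, 0, 0, 0.35], [0, 0, 0, 0, 0, 0, 0.35]], force=50)

```text
clock: 14.2
tool_pos: [0.4446, -0.1225, 0.0328]
ee_rot: [2.2, 90.0, -166.4]
ft_force: [-0.5, 0.4, -1.7]
width: 0.0428
```

```bash
python3 - <<'E'
from h import *
st()
E
```

```text
t 14.2 p [ 444.6 -122.5   32.8] x [-0.001 -0.    -1.   ] yhead -78.5 F [-0.5  0.4 -1.7] w 42.8 q [-30.2  14.7 115.9  -0.   49.4  48.4]
```

```bash
python3 - <<'E'
from h import *
t=cv2.imread("pics/t13.png"); s=cv2.imread("pics/side0.png")
b=box(-.08,.062,-.04,.128,.0); u=box(-.08,.062,-.04,.128,.044); m=box(-.048,.048,-.0245,.0245,.044)
ns=[u[3],b[3],((-.08,.128,0),(-.08,.128,.044))]
mm=[m[0],m[1],m[3]]
init=(.5855,-.058,-90)
for v in ([("top",t,mm)],[("top",t,[b[3],u[1],u[0]])],[("top",t,[b[3],b[0],u[1]]+mm)],[("top",t,mm+[b[3],u[1]]),("side",s,ns)]):
    print("nest",fit(v,init,1.8))
p=fit([("top",t,mm+[b[3],u[1]]),("side",s,ns)],init,1.8)[0]
draw(t,"top",p,b+u+m,270,95,75,85,7,"n13")
plan((.4444,-.1221,.13),down(-78.5),.35)
E
```

```text
nest (array([ 5.83899698e-01, -5.82992142e-02, -9.03602517e+01]), 70, np.float64(0.14600343171152821))
nest (array([ 5.84099119e-01, -6.02990788e-02, -8.99531421e+01]), 75, np.float64(0.41011038839166447))
nest (array([ 5.83924049e-01, -5.84117573e-02, -9.13866758e+01]), 103, np.float64(0.2648221185266253))
nest (array([ 5.84083984e-01, -5.85303228e-02, -9.03439458e+01]), 155, np.float64(0.3372555671838477))
3 rows
[[-0.81,-0.003,0.001,-0,0.003,-0,0.35],[-0.811,-0.003,0.001,-0,0.003,-0,0.35],[-0.81,-0.004,0.001,-0,0.002,-0,0.35]]
```

View pics/n13.png

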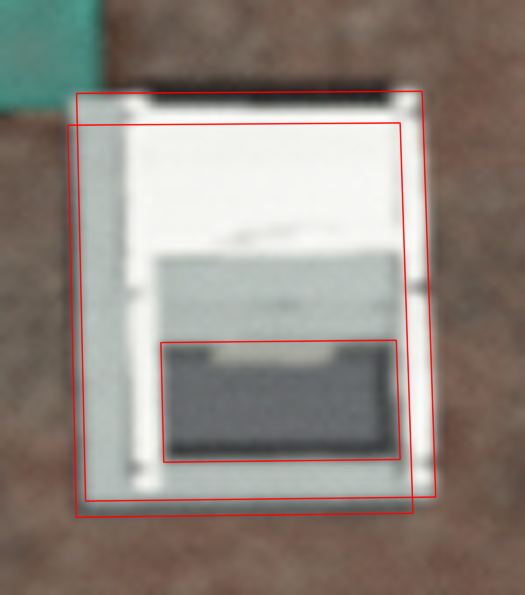

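send_rows(targets=[[-0.3, 0, 0, 0, 0, 0, 0.35], [-0.6, 0, 0, 0, 0, 0, 0.35], [-0.8, 0, 0, 0, 0, 0, 0.35], [-0.6, 0, 0, 0, 0, 0, 0.35], [-0.2, 0, 0, 0, 0, 0, 0.35], [0, 0, 0, 0, 0, 0, 0.35]])

```text
clock: 14.7
tool_pos: [0.442, -0.121, 0.134]
ee_rot: [-38.2, 89.6, 153.3]
ft_force: [0.7, -0.6, -0.9]
width: 0.043
```

```bash
python3 - <<'E'
from h import *
st()
plan((.584,-.058,.14),down(-.1),.35,amax=5.5)
E
```

```text
t 14.7 p [ 442. -121.  134.] x [-0.007  0.004 -1.   ] yhead -78.51 F [ 0.7 -0.6 -0.9] w 43.0 q [-30.2   3.6 113.7  -0.   63.2  48.3]
15 rows
[[-0.011,-0.056,-0.253,-0.871,0.001,0.005,0.35],[-0.011,-0.033,-0.257,-0.871,0.001,0.005,0.35],[-0.011,-0.009,-0.259,-0.871,0.001,0.005,0.35],[-0.011,0.015,-0.258,-0.871,0.001,0.005,0.35],[-0.011,0.038,-0.256,-0.871,0.001,0.005,0.35],[-0.011,0.061,-0.251,-0.871,0.001,0.005,0.35],[-0.011,0.084,-0.245,-0.871,0.001,0.005,0.35],[-0.011,0.106,-0.236,-0.871,0.001,0.006,0.35],[-0.011,0.127,-0.226,-0.872,0.001,0.005,0.35],[-0.011,0.147,-0.213,-0.871,0.001,0.006,0.35],[-0.011,0.166,-0.199,-0.872,0.001,0.005,0.35],[-0.011,0.183,-0.183,-0.871,0.001,0.006,0.35],[-0.01,0.199,-0.165,-0.872,0.001,0.005,0.35],[-0.01,0.213,-0.146,-0.871,0.002,0.006,0.35],[-0.011,0.225,-0.127,-0.872,0.001,0.005,0.35]]
```

send_rows(targets=[[-0.01, -0.06, -0.25, -0.87, 0, 0, 0.35], [-0.01, -0.03, -0.26, -0.87, 0, 0, 0.35], [-0.01, -0.01, -0.26, -0.87, 0, 0, 0.35], [-0.01, 0.02, -0.26, -0.87, 0, 0, 0.35], [-0.01, 0.04, -0.26, -0.87, 0, 0, 0.35], [-0.01, 0.06, -0.25, -0.87, 0, 0, 0.35], [-0.01, 0.08, -0.24, -0.87, 0, 0, 0.35], [-0.01, 0.11, -0.24, -0.87, 0, 0, 0.35], [-0.01, 0.13, -0.22, -0.87, 0, 0, 0.35], [-0.01, 0.15, -0.21, -0.87, 0, 0, 0.35], [-0.01, 0.17, -0.2, -0.87, 0, 0, 0.35], [-0.01, 0.18, -0.18, -0.87, 0, 0, 0.35]])

```text
clock: 15.7
tool_pos: [0.5491, -0.0638, 0.1161]
ee_rot: [-99.4, 88.1, 157.5]
ft_force: [0.4, 1.0, -0.2]
width: 0.0428
```

```bash
python3 - <<'E'
from h import *
st()
plan((.584,-.058,.14),down(-.1),.35,amax=4)
E
```

```text
t 15.7 p [549.1 -63.8 116.1] x [-0.03   0.012 -0.999] yhead -13.15 F [ 0.4  1.  -0.2] w 42.8 q [-19.   17.4  99.7   0.1  64.7  -5.9]
4 rows
[[-0.155,0.199,-0.086,-0.544,-0.021,0.075,0.35],[-0.154,0.205,-0.074,-0.544,-0.021,0.075,0.35],[-0.153,0.21,-0.061,-0.544,-0.022,0.075,0.35],[-0.151,0.215,-0.049,-0.544,-0.022,0.075,0.35]]
```

send_rows(targets=[[-0.15, 0.2, -0.09, -0.54, 0, 0.1, 0.35], [-0.15, 0.2, -0.07, -0.54, 0, 0.1, 0.35], [-0.15, 0.21, -0.06, -0.54, -0.02, 0.1, 0.35], [-0.15, 0.18, -0.04, -0.5, -0.02, 0.08, 0.35], [0, 0, 0, 0, 0, 0, 0.35], [0, 0, 0, 0, 0, 0, 0.35]])

```text
clock: 16.2
tool_pos: [0.5789, -0.0549, 0.1257]
ee_rot: [-146.8, 89.4, 123.7]
ft_force: [-0.6, 0.5, -1.7]
width: 0.0429
```

```bash
python3 - <<'E'
from h import *
st()
plan((.584,-.058,.10),down(-.1),.35,dmax=.015)
E
```

```text
t 16.2 p [578.9 -54.9 125.7] x [-0.006  0.009 -1.   ] yhead 0.46 F [-0.6  0.5 -1.7] w 42.9 q [-17.3  19.   96.2   0.4  65.2 -18. ]
2 rows
[[0.321,0.065,0.042,0.047,-0.044,0.029,0.35],[0.321,0.065,0.04,0.047,-0.044,0.029,0.35]]
```

send_rows(targets=[[0.3, 0.07, 0.04, 0.05, -0.05, 0.03, 0.35], [0.25, 0.06, 0.04, 0.05, -0.04, 0.03, 0.35], [0, 0, 0, 0, 0, 0, 0.35], [0, 0, 0, 0, 0, 0, 0.35]])

```text
clock: 16.53
tool_pos: [0.5806, -0.0577, 0.0978]
ee_rot: [-100.9, 89.6, 168.6]
ft_force: [1.3, -0.2, -0.9]
width: 0.0429
```

```bash
python3 - <<'E'
from h import *
st()
t=shot("top","t17"); crop(t,265,95,85,85,8,"t17c"); s=shot("side","s17"); crop(s,195,90,90,90,7,"s17c")
E
```

```text
t 16.53 p [580.6 -57.7  97.8] x [-0.007  0.001 -1.   ] yhead -0.48 F [ 1.3 -0.2 -0.9] w 42.9 q [-17.3  21.5  96.7  -0.   62.2 -16.8]
```

View pics/t17c.png

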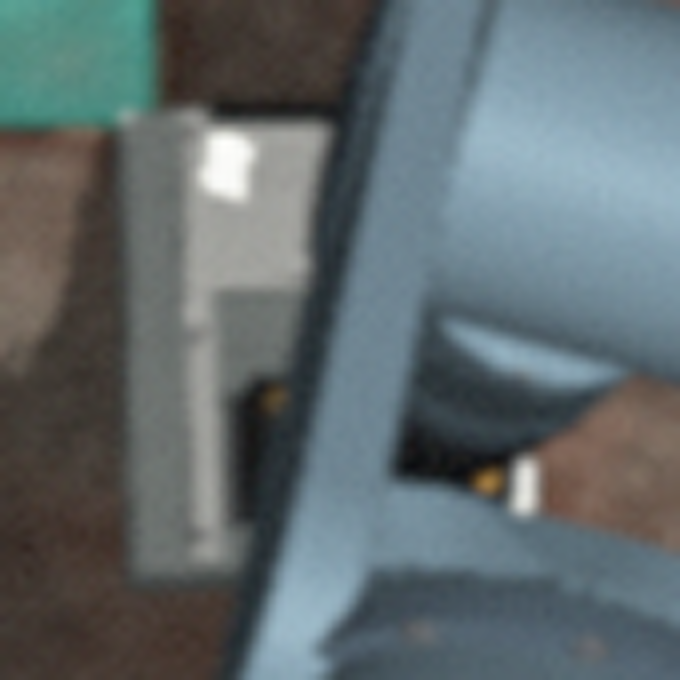

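View pics/s17c.png

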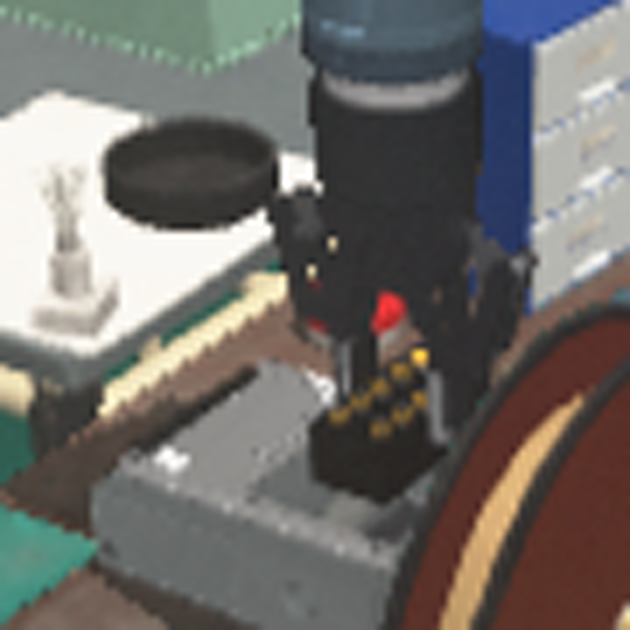

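```bash
python3 - <<'E'
from h import *
t=cv2.imread("pics/t17.png"); s=cv2.imread("pics/s17.png")
z=.0978-.0328; p=(.5806-.0002,-.0577,89.5)
segs=box(-.045,.045,-.022,.022,z+.036)+box(-.045,.045,-.022,.022,z)[0:4]+[((x,y,z),(x,y,z+.036)) for x in(-.045,.045) for y in(-.022,.022)]
draw(t,"top",p,segs,285,120,60,60,12,"d_t"); draw(s,"side",p,segs,230,130,45,40,16,"d_s")
E
```

```text
(no output)
```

View pics/d_s.png

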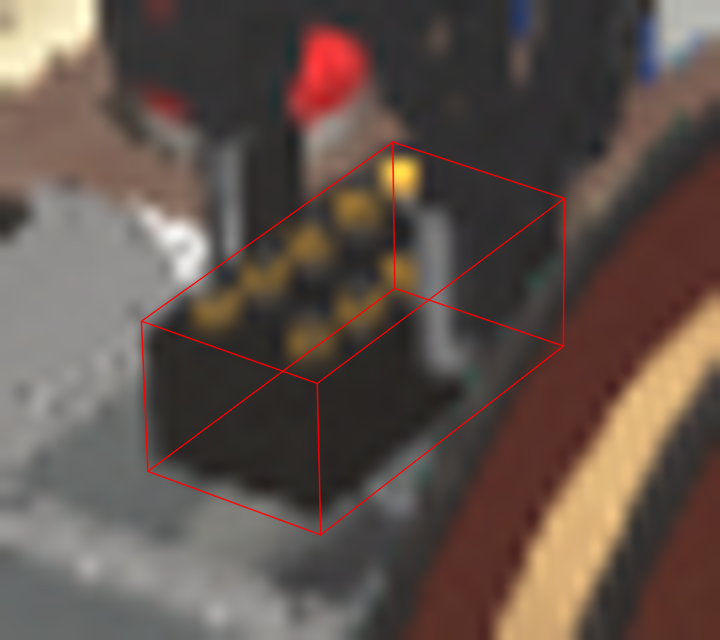

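View pics/d_t.png

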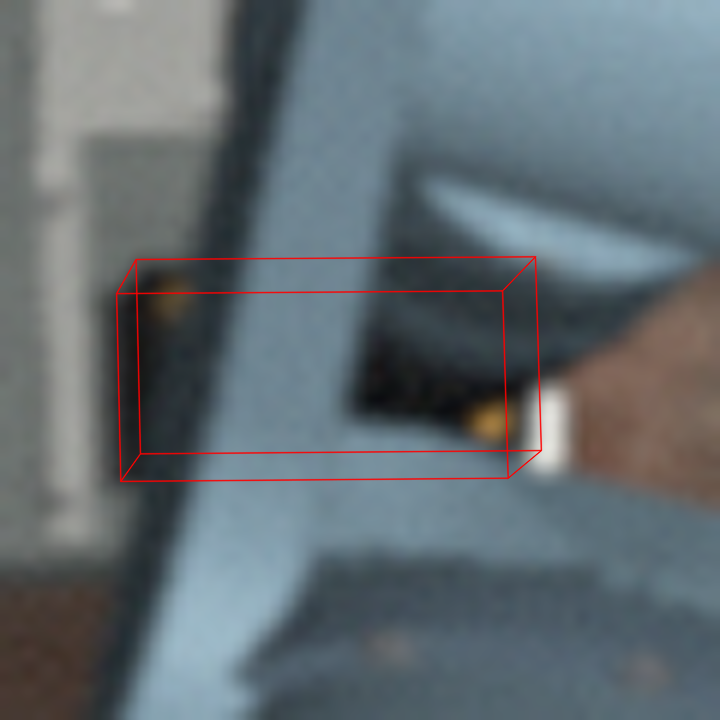

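```bash
python3 - <<'E'
from h import *
st(); plan((.584,-.058,.084),down(-.2),.35,dmax=.015)
E
```

```text
t 16.63 p [580.8 -57.7  98.3] x [-0.006  0.001 -1.   ] yhead -0.45 F [ 0.2  0.3 -0.5] w 43.0 q [-17.3  21.5  96.7  -0.   62.2 -16.8]
1 rows
[[0.357,0.082,0.007,-0.042,-0.012,0.061,0.35]]
```

send_rows(targets=[[0.2, 0.06, 0, -0.03, 0, 0.06, 0.35], [0.15, 0.04, 0, 0, 0, 0.02, 0.35], [0, 0, 0, 0, 0, 0, 0.35], [0, 0, 0, 0, 0, 0, 0.35]])

```text
clock: 16.97
tool_pos: [0.5858, -0.0581, 0.0841]
ee_rot: [97.8, 89.7, 7.6]
ft_force: [-0.0, 0.2, -1.5]
width: 0.0431
```

```bash
python3 - <<'E'
from h import *
st(); plan((.584,-.058,.084),down(-.2),.35,dmax=.015)
s=shot("side","s18"); crop(s,225,130,45,45,15,"s18c")
t=shot("top","t18"); crop(t,265,95,85,85,8,"t18c")
E
```

```text
t 16.97 p [585.8 -58.1  84.1] x [ 0.005  0.001 -1.   ] yhead -0.29 F [-0.   0.2 -1.5] w 43.1 q [-17.3  22.8  96.7   0.1  60.2 -17. ]
1 rows
[[0.003,-0.046,-0.002,-0.015,-0.007,-0.048,0.35]]
```

View pics/s18c.png

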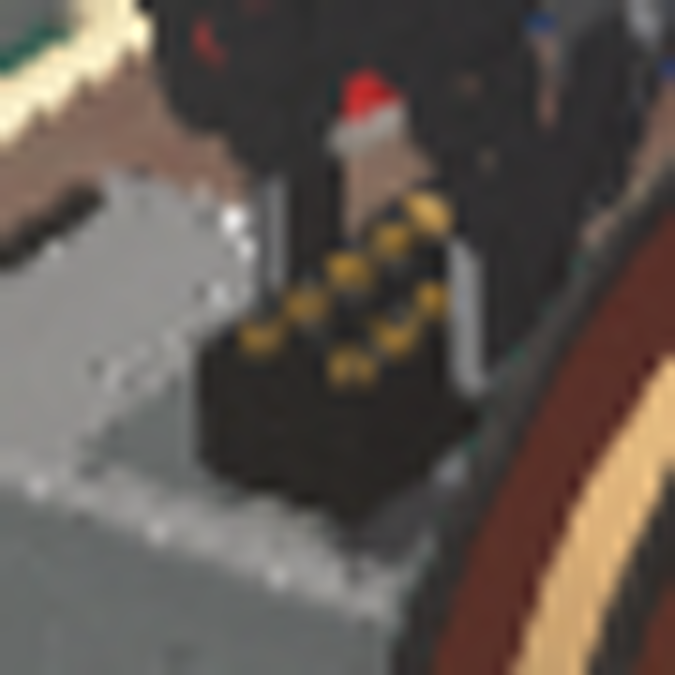

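View pics/t18c.png

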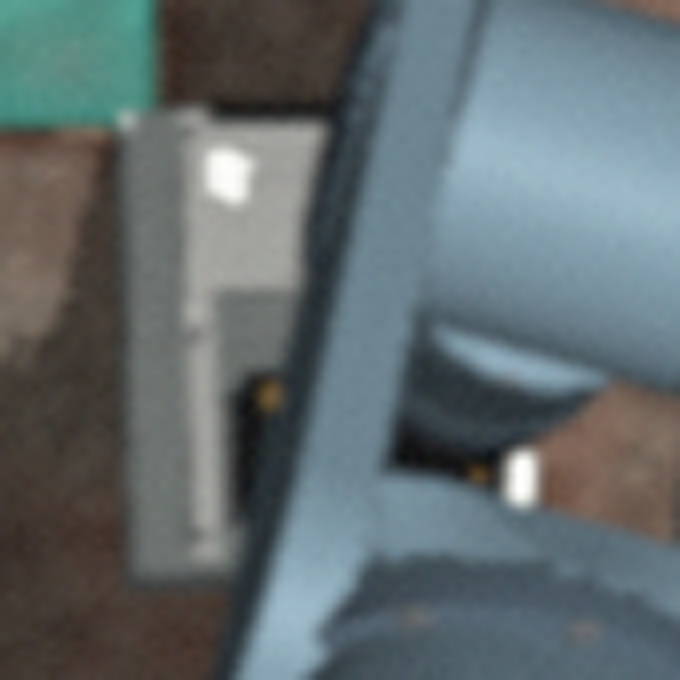

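send_rows(targets=[[0.06, -0.035, 0, 0, 0, -0.05, 0.35], [0.08, 0, 0, 0, 0, 0, 0.35], [0.08, 0, 0, 0, 0, 0, 0.35], [0.05, 0, 0, 0, 0, 0, 0.35], [0, 0, 0, 0, 0, 0, 0.35]])

```text
clock: 17.48
tool_pos: [0.5849, -0.0582, 0.0734]
ee_rot: [100.2, 89.9, 9.9]
ft_force: [-0.4, -0.2, -1.5]
width: 0.0429
```

```bash
python3 - <<'E'
from h import *
st(); plan((.5845,-.058,.066),down(-.2),.35,dmax=.015)
E
```

```text
t 17.48 p [584.9 -58.2  73.4] x [ 0.001  0.    -1.   ] yhead -0.29 F [-0.4 -0.2 -1.5] w 42.9 q [-17.3  23.8  96.9   0.   59.3 -17. ]
1 rows
[[0.185,-0.01,-0.004,-0.014,-0.002,-0.009,0.35]]
```

send_rows(targets=[[0.07, 0, 0, 0, 0, 0, 0.35], [0.07, 0, 0, 0, 0, 0, 0.35], [0.05, 0, 0, 0, 0, 0, 0.35], [0, 0, 0, 0, 0, 0, 0.35]])

```text
clock: 17.82
tool_pos: [0.5848, -0.0581, 0.0648]
ee_rot: [105.8, 90.0, 15.5]
ft_force: [-0.6, -0.3, -2.0]
width: 0.0431
```

```bash
python3 - <<'E'
from h import *
st()
E
```

```text
t 17.82 p [584.8 -58.1  64.8] x [ 0.001  0.    -1.   ] yhead -0.28 F [-0.6 -0.3 -2. ] w 43.1 q [-17.3  24.5  97.    0.   58.4 -17. ]
```

send_rows(targets=[[0.05, 0, 0, 0, 0, 0, 0.35], [0.05, 0, 0, 0, 0, 0, 0.35], [0.03, 0, 0, 0, 0, 0, 0.35], [0, 0, 0, 0, 0, 0, 0.35]])

```text
clock: 18.15
tool_pos: [0.5853, -0.0583, 0.0605]
ee_rot: [84.3, 89.9, -5.9]
ft_force: [-0.8, -0.0, -2.3]
width: 0.0429
```

```bash
python3 - <<'E'
from h import *
st()
s=shot("side","s19"); crop(s,225,130,45,45,15,"s19c")
E
```

```text
t 18.15 p [585.3 -58.3  60.5] x [ 0.001 -0.    -1.   ] yhead -0.27 F [-0.8 -0.  -2.3] w 42.9 q [-17.2  25.   97.    0.   57.9 -17. ]
```

View pics/s19c.png

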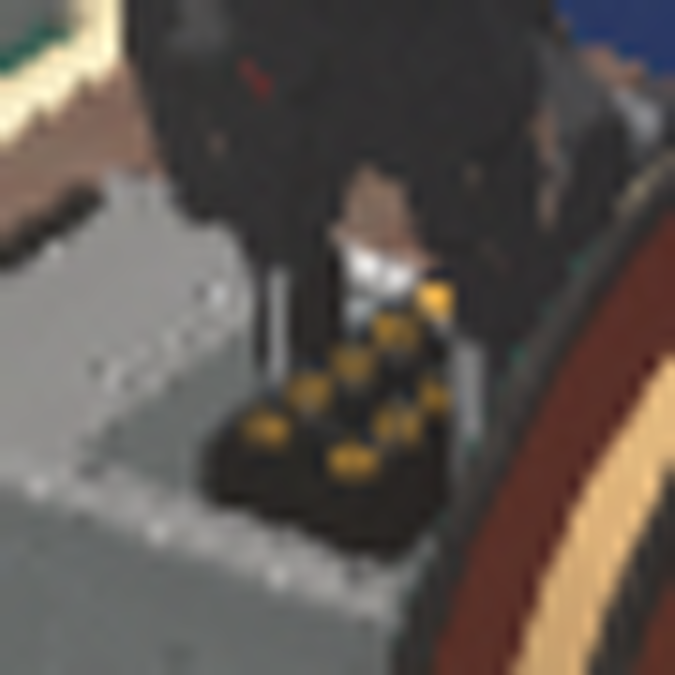

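send_rows(targets=[[0, 0, 0, 0, 0, 0, 0.5], [0, 0, 0, 0, 0, 0, 0.7], [0, 0, 0, 0, 0, 0, 0.7], [-0.3, 0, 0, 0, 0, 0, 0.7], [-0.6, 0, 0, 0, 0, 0, 0.7], [-0.6, 0, 0, 0, 0, 0, 0.7], [-0.3, 0, 0, 0, 0, 0, 0.7], [0, 0, 0, 0, 0, 0, 0.7]])

```text
clock: 18.87
tool_pos: [0.5853, -0.0583, 0.1372]
ee_rot: [93.1, 89.9, 2.8]
ft_force: [0.6, 0.0, 0.9]
width: 0.0597
```

```bash
python3 - <<'E'
from h import *
st()
s=shot("side","s20"); crop(s,225,130,45,45,15,"s20c")
t=shot("top","t20"); crop(t,265,95,85,85,8,"t20c")
E
```

```text
t 18.87 p [585.3 -58.3 137.2] x [ 0.001  0.    -1.   ] yhead -0.29 F [0.6 0.  0.9] w 59.7 q [-17.3  18.6  95.2   0.   66.  -17. ]
```

View pics/s20c.png

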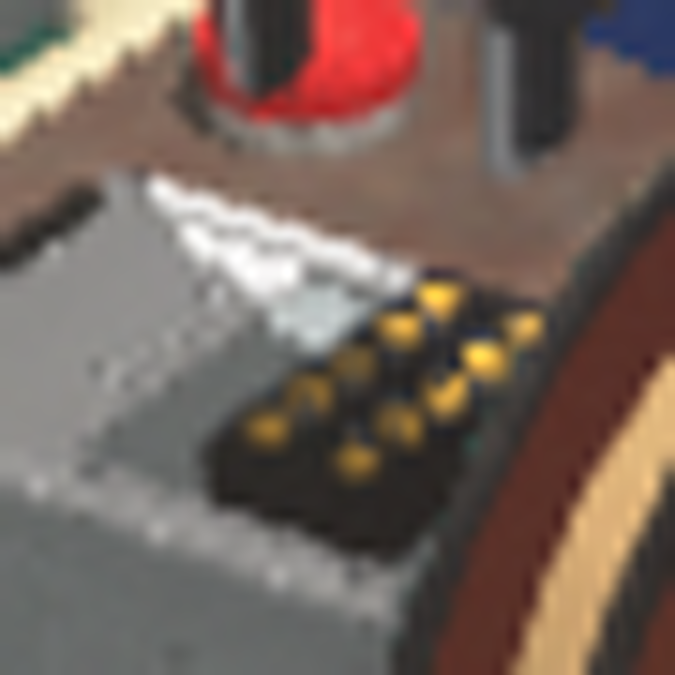

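View pics/t20c.png

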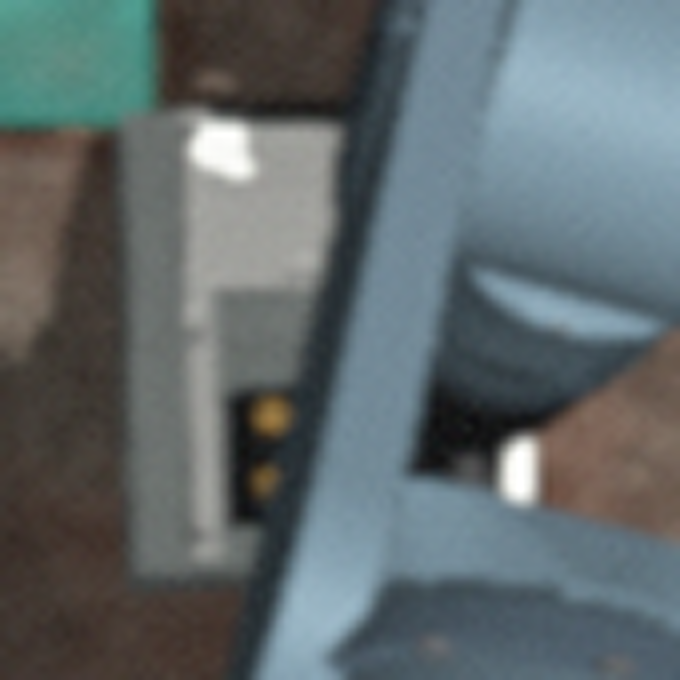

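send_rows(targets=[[0, 0, 0, 1, 0, 0, 0.58], [0, 0, 0, 1, 0, 0, 0.58], [0, 0, 0, 1, 0, 0, 0.58], [0, 0, 0, 1, 0, 0, 0.58], [0, 0, 0, 1, 0, 0, 0.58], [0, 0, 0, 1, 0, 0, 0.58], [0, 0, 0, 1, 0, 0, 0.58], [0, 0, 0, 1, 0, 0, 0.58], [0, 0, 0, 1, 0, 0, 0.58], [0, 0, 0, 1, 0, 0, 0.58], [0, 0, 0, 1, 0, 0, 0.58], [0, 0, 0, 1, 0, 0, 0.58]])

```text
clock: 19.97
tool_pos: [0.5744, -0.0553, 0.1186]
ee_rot: [-32.9, 88.5, 161.4]
ft_force: [-0.1, 0.2, -0.5]
width: 0.0498
```

```bash
python3 - <<'E'
from h import *
st(); plan((.585,-.0583,.092),down(-90),.58,dmax=.015,amax=4)
E
```

```text
t 19.97 p [574.4 -55.3 118.6] x [-0.025  0.009 -1.   ] yhead -75.69 F [-0.1  0.2 -0.5] w 49.8 q [-17.3  19.7  96.2   0.   65.5  58.4]
4 rows
[[0.165,0.037,-0.063,0.597,0.058,0.028,0.58],[0.165,0.032,-0.064,0.596,0.057,0.028,0.58],[0.166,0.028,-0.065,0.597,0.058,0.027,0.58],[0.165,0.023,-0.066,0.596,0.057,0.028,0.58]]
```

send_rows(targets=[[0.12, 0.04, -0.07, 0.6, 0.06, 0.03, 0.58], [0.12, 0.03, -0.07, 0.6, 0.06, 0.03, 0.58], [0.12, 0.03, -0.07, 0.6, 0.06, 0.03, 0.58], [0.1, 0.02, -0.07, 0.5, 0.06, 0.03, 0.58], [0, 0, 0, 0, 0, 0, 0.58]])

```text
clock: 20.38
tool_pos: [0.5819, -0.0571, 0.0922]
ee_rot: [-12.9, 89.5, 166.6]
ft_force: [-0.9, -0.0, -1.6]
width: 0.0494
```

```bash
python3 - <<'E'
from h import *
st(); plan((.585,-.0583,.090),down(-90),.58,dmax=.015,amax=4)
s=shot("side","s21"); crop(s,205,110,70,65,10,"s21c")
E
```

```text
t 20.38 p [581.9 -57.1  92.2] x [-0.008  0.002 -1.   ] yhead -90.53 F [-0.9 -0.  -1.6] w 49.4 q [-17.2  22.1  96.6  -0.   61.8  73.3]
1 rows
[[0.055,0.029,-0.079,-0.088,0.08,0.019,0.58]]
```

View pics/s21c.png

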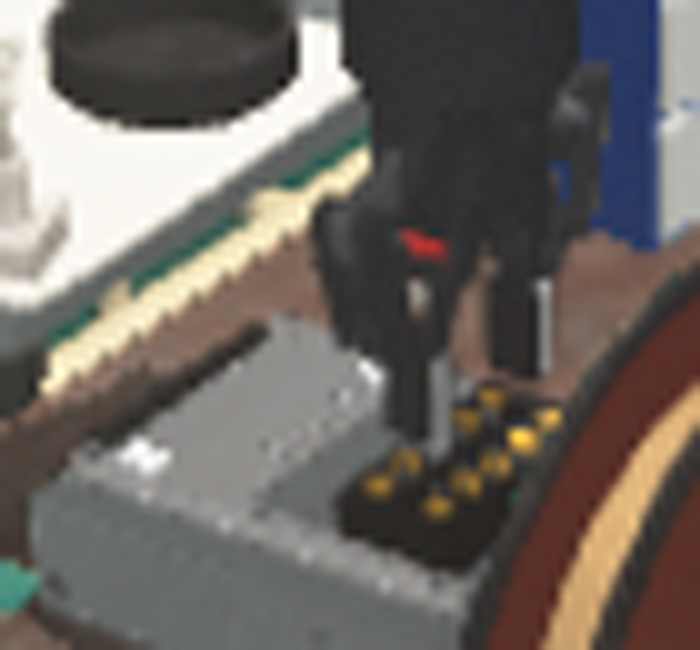

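send_rows(targets=[[0.08, 0.03, -0.08, -0.09, 0.08, 0.02, 0.58], [0.1, 0, 0, 0, 0, 0, 0.58], [0.08, 0, 0, 0, 0, 0, 0.58], [0, 0, 0, 0, 0, 0, 0.58]])

```text
clock: 20.77
tool_pos: [0.5841, -0.0581, 0.0798]
ee_rot: [-19.1, 89.9, 161.4]
ft_force: [0.0, -0.2, 0.2]
width: 0.0495
```

```bash
python3 - <<'E'
from h import *
st(); plan((.585,-.0583,.070),down(-90),.58,dmax=.015,amax=4)
E
```

```text
t 20.77 p [584.1 -58.1  79.8] x [-0.002  0.001 -1.   ] yhead -89.49 F [ 0.  -0.2  0.2] w 49.5 q [-17.3  23.2  96.8   0.   60.1  72.2]
1 rows
[[0.246,0.006,-0.024,0.085,0.021,0.007,0.58]]
```

send_rows(targets=[[0.06, 0, -0.02, 0.08, 0.02, 0, 0.58], [0.06, 0, 0, 0, 0, 0, 0.58], [0.06, 0, 0, 0, 0, 0, 0.58]])

```text
clock: 21.02
tool_pos: [0.5861, -0.0583, 0.0736]
ee_rot: [-174.2, 89.9, 5.8]
ft_force: [-1.5, 0.8, 8.3]
width: 0.0495
```

send_rows(targets=[[0.06, 0, 0, 0, 0, 0, 0.58], [0.06, 0, 0, 0, 0, 0, 0.58], [0.06, 0, 0, 0, 0, 0, 0.58]])

```text
clock: 21.27
tool_pos: [0.5868, -0.0586, 0.0701]
ee_rot: [168.4, 89.8, -11.5]
ft_force: [-5.3, 0.6, 2.4]
width: 0.0492
```

```bash
python3 - <<'E'
from h import *
st(); s=shot("side","s22"); crop(s,205,110,70,65,10,"s22c")
E
```

```text
t 21.27 p [586.8 -58.6  70.1] x [ 0.003 -0.001 -1.   ] yhead -89.92 F [-5.3  0.6  2.4] w 49.2 q [-17.2  24.2  96.8   0.   58.8  72.7]
```

View pics/s22c.png

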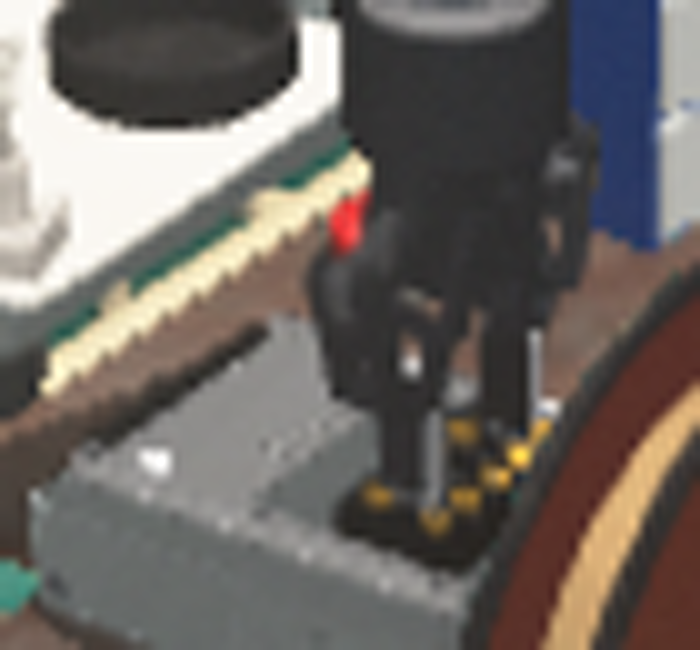

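send_rows(targets=[[0.07, 0, 0.04, 0, -0.03, 0, 0.58], [0.07, 0, 0.02, 0, 0, 0, 0.58], [0.07, 0, 0, 0, 0, 0, 0.58]])

```text
clock: 21.57
tool_pos: [0.5865, -0.059, 0.0624]
ee_rot: [161.1, 89.7, -18.9]
ft_force: [-0.7, -0.9, 4.3]
width: 0.0498
```

```bash
python3 - <<'E'
from h import *
st()
E
```

```text
t 21.57 p [586.5 -59.   62.4] x [ 0.005 -0.002 -1.   ] yhead -89.92 F [-0.7 -0.9  4.3] w 49.8 q [-17.3  24.8  97.   -0.   57.8  72.7]
```

send_rows(targets=[[0.06, 0, 0.02, 0, -0.05, 0, 0.58], [0.06, 0, 0.02, 0, 0, 0, 0.58], [0.05, 0, 0, 0, 0, 0, 0.58]])

```text
clock: 21.82
tool_pos: [0.5855, -0.0593, 0.0553]
ee_rot: [122.6, 89.8, -57.4]
ft_force: [-0.2, 0.3, 3.5]
width: 0.0495
```

```bash
python3 - <<'E'
from h import *
st(); s=shot("side","s23"); crop(s,205,110,70,65,10,"s23c")
E
```

```text
t 21.82 p [585.5 -59.3  55.3] x [ 0.001 -0.002 -1.   ] yhead -89.91 F [-0.2  0.3  3.5] w 49.5 q [-17.3  25.5  97.1  -0.1  57.3  72.7]
```

View pics/s23c.png

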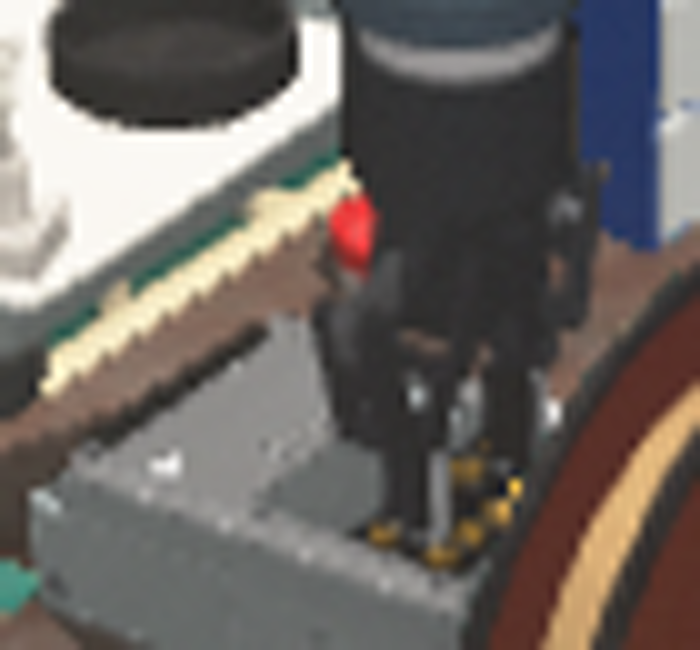

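send_rows(targets=[[0.05, 0, 0, 0, 0, 0, 0.58], [0.05, 0, 0, 0, 0, 0, 0.58]])

```text
clock: 22.03
tool_pos: [0.5858, -0.0593, 0.055]
ee_rot: [86.5, 89.9, -93.4]
ft_force: [-10.5, 1.9, 25.9]
width: 0.0498
```

send_rows(targets=[[0.06, 0, 0, 0, 0, 0, 0.58], [0.06, 0, 0, 0, 0, 0, 0.58]])

```text
clock: 22.2
tool_pos: [0.5858, -0.0593, 0.055]
ee_rot: [50.4, 89.8, -129.5]
ft_force: [-10.0, 1.8, 25.8]
width: 0.0496
```

send_rows(targets=[[-0.1, 0, 0, 0, 0, 0, 0.58], [-0.3, 0, 0, 0, 0, 0, 0.58], [-0.6, 0, 0, 0, 0, 0, 0.58], [-0.9, 0, 0, 0, 0, 0, 0.58], [-1, 0, 0, 0, 0, 0, 0.58], [-1, 0, 0, 0, 0, 0, 0.58], [-0.6, 0, 0.3, 0, 0, 0, 0.58], [0, 0, 0, 0, 0, 0, 0.58]])

```text
clock: 22.87
tool_pos: [0.5698, -0.058, 0.2393]
ee_rot: [-6.5, 89.1, 173.7]
ft_force: [1.3, -0.4, 0.6]
width: 0.0494
```

```bash
python3 - <<'E'
from h import *
st(); s=shot("side","s24"); crop(s,195,120,70,65,10,"s24c")
t=shot("top","t24"); crop(t,265,95,85,85,8,"t24c")
E
```

```text
t 22.87 p [569.8 -58.  239.3] x [-0.015  0.002 -1.   ] yhead -89.86 F [ 1.3 -0.4  0.6] w 49.4 q [-17.6  11.   92.1  -0.2  77.8  72.3]
```

View pics/s24c.png

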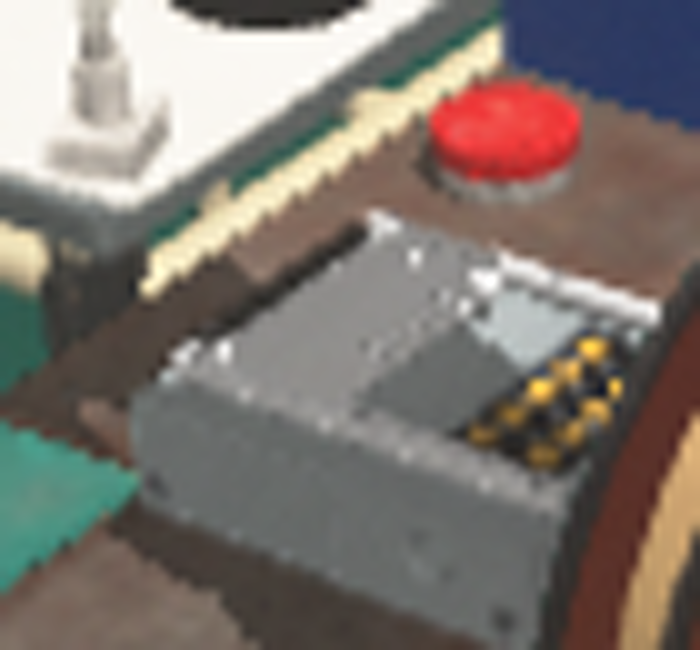

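View pics/t24.png

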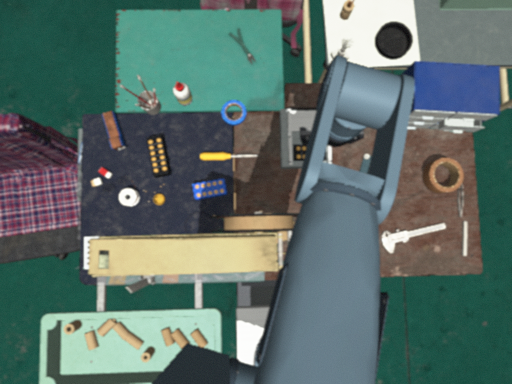

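send_rows(targets=[[-0.3, 0.5, 0.2, 0, 0, 0, 0.58], [-0.2, 0.9, 0.4, 0, 0, 0, 0.58], [0, 0.9, 0.5, 0, 0, 0, 0.58], [0, 0.9, 0.5, 0, 0, 0, 0.58], [0, 0.6, 0.3, 0, 0, 0, 0.58], [0, 0, 0, 0, 0, 0, 0.58], [0, 0, 0, 0, 0, 0, 0.58]])

```text
clock: 23.55
tool_pos: [0.4861, -0.2113, 0.2409]
ee_rot: [-22.1, 87.6, 158.3]
ft_force: [-0.2, -0.3, -0.4]
width: 0.0495
```

```bash
python3 - <<'E'
from h import *
st(); s=shot("side","s25"); t=shot("top","t25"); crop(t,265,95,85,85,8,"t25c")
p=(.5845,-.0582,-90.2)
segs=[g for z in (.044,) for g in box(-.045,.045,-.022,.022,z)]
draw(s,"side",p,segs,230,145,40,40,16,"d25s"); draw(t,"top",p,segs,280,120,60,60,12,"d25t")
E
```

```text
t 23.55 p [ 486.1 -211.3  240.9] x [-0.039  0.016 -0.999] yhead -89.66 F [-0.2 -0.3 -0.4] w 49.5 q [-36.    6.5  97.   -0.6  78.9  53.8]
```

View pics/d25s.png

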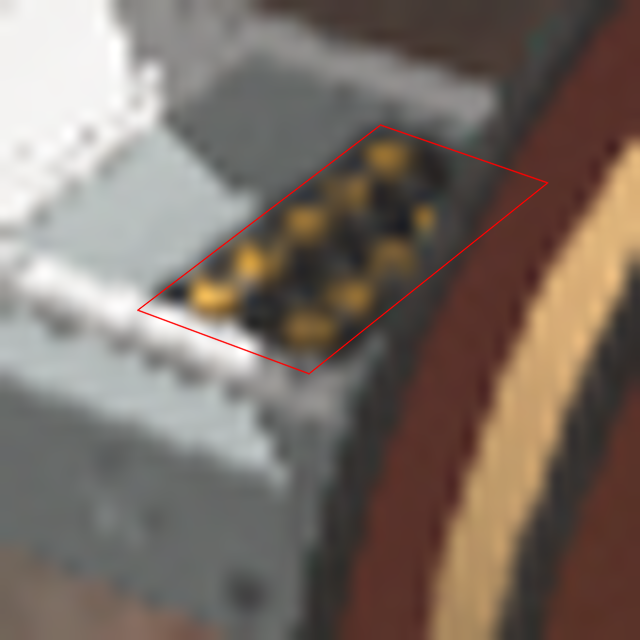

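View pics/d25t.png

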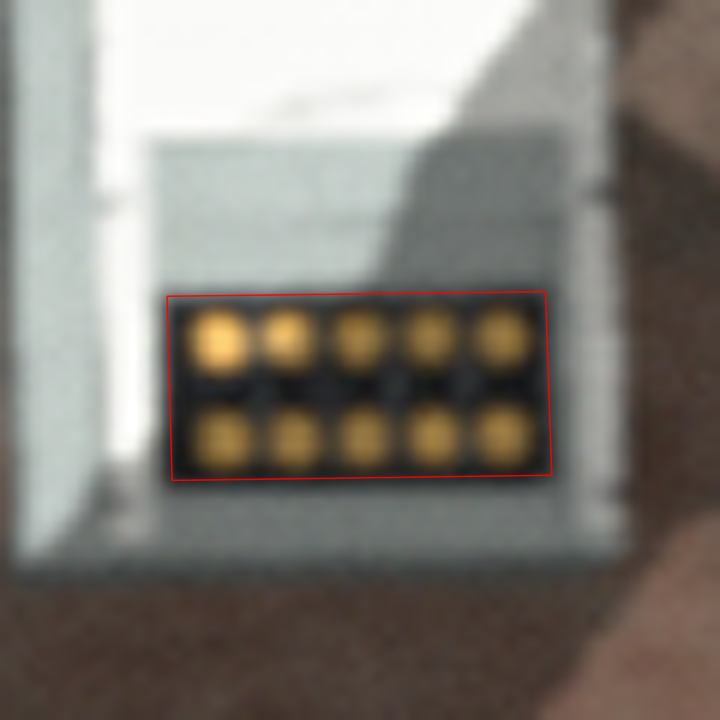

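```bash
python3 - <<'E'
from h import *
a=lambda u,v:((u+.5)/12-.5+280,(v+.5)/12-.5+120)
b=lambda u,v:((u+.5)/16-.5+230,(v+.5)/16-.5+145)
for tp,sd in(((220,342),(212,295)),((360,338),(306,222)),((500,335),(388,155)),((223,438),(308,328)),((362,440),(395,256))):
    print(tri(a(*tp),b(*sd)))
E
```

```text
(array([ 0.59541365, -0.02528671,  0.04513596]), array([-0.06, -0.08,  0.12,  0.01]))
(array([ 0.59529867, -0.05861533,  0.04589935]), array([ 0.03,  0.05, -0.07, -0.  ]))
(array([ 0.59589988, -0.09173656,  0.04552253]), array([-0.05, -0.07,  0.11,  0.01]))
(array([ 0.57199358, -0.02559505,  0.04509573]), array([ 0.06,  0.09, -0.13, -0.01]))
(array([ 0.57124414, -0.05806888,  0.04588287]), array([-0.04, -0.06,  0.08,  0.  ]))
```

```bash
python3 - <<'E'
from h import *
s=cv2.imread("pics/s25.png"); t=cv2.imread("pics/t25.png")
p0=(.5845,-.0582,-90.2)
# fit vertical bias: for nest left top edge & recess/back edges vary dz, compare to block
u=box(-.08,.062,-.04,.128,.044)
P=T(p0,[[-.08,-.04,.044],[-.08,.128,.044],[-.08,-.04,0]]); print(proj("side",P),proj("top",P))
crop(s,203,140,55,55,13,"e_s"); crop(t,272,95,40,85,8,"e_t")
E
```

```text
[[247.14507787 174.54393077]
 [207.17696736 159.26922631]
 [247.45463589 185.56556498]] [[281.64161664 166.02381314]
 [280.21431599 107.78141919]
 [280.32652886 168.3382384 ]]
```

View pics/e_s.png

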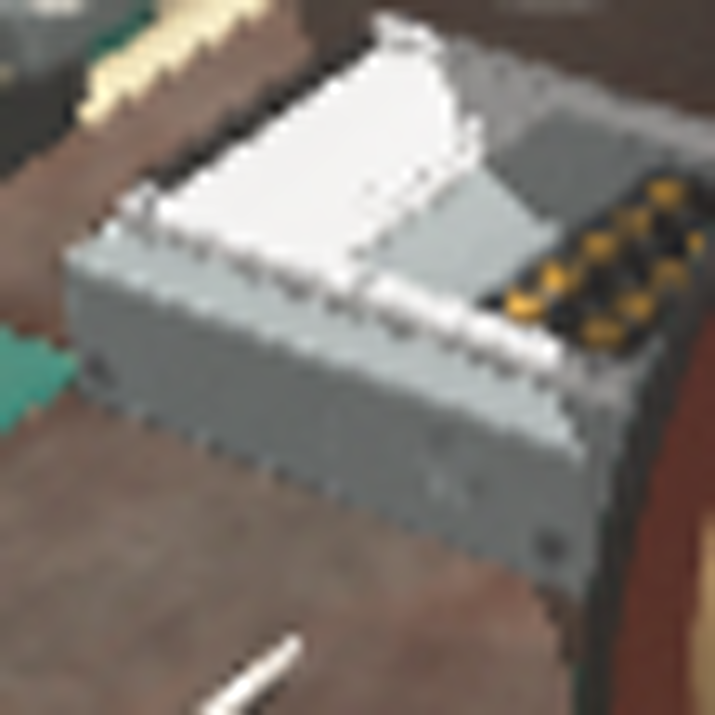

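View pics/e_t.png

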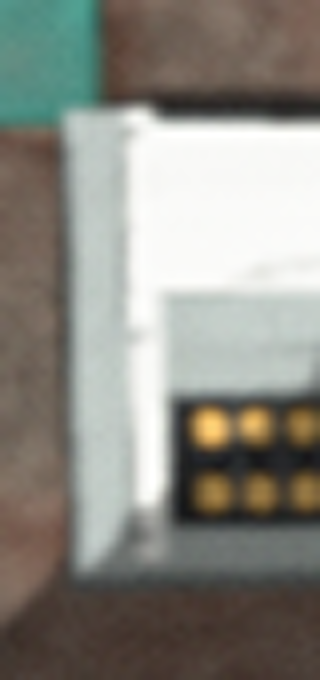

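```bash
python3 - <<'E'
from h import *
a=lambda u,v:((u+.5)/8-.5+272,(v+.5)/8-.5+95)
b=lambda u,v:((u+.5)/13-.5+203,(v+.5)/13-.5+140)
for tp,sd in(((66,112),(66,256)),((80,570),(582,452))): print(tri(a(*tp),b(*sd)))
E
```

```text
(array([0.70980015, 0.02265323, 0.04588979]), array([ 0.03,  0.04, -0.06, -0.01]))
(array([0.54483375, 0.02198333, 0.044978  ]), array([ 0.09,  0.14, -0.19, -0.01]))
```

```bash
python3 - <<'E'
from plant import r
print(r.job_done(), r.state()['clock'])
E
```

```text
the job is handed in; nothing more can be done
the job is handed in; nothing more can be done
```

The job is done and handed in at about 24 s of the 67 s allowed; no verdict is reported.

**What I did**
- **Release:** I pushed the screwdriver's shaft into the release hole until the shutter tripped, with about 2–3 N of push. The shutter slid fully open.
- **Screwdriver:** I pulled it out and laid it flat on the bench, more than 60 mm clear of the nest.
- **Block:** I took the black block with two rows of five screws at the near right of the nest. I set it in the recess, let go, and pressed it level with spread fingertips to a hard stop at 26 N. Then I moved the arm clear.

**Last checks**
- **Position:** The final top view shows the block outline centred in the recess.
- **Flushness:** Five screws measured 45.1–45.9 mm high, so the block is level. Two corners of the nest's top measured 45.0 and 45.9 mm. The block is therefore flush within measuring error.
- **Disagreement:** Both heights read about 1.4 mm above the nominal 44 mm. That is within the 2 mm the camera calibration allows.

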